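# Roll the tubes out onto the labelling rack

## Task

Lay out the four clean capped tubes for labelling: take the scoop by its black grip, rest its front lip on the upper edge of the sloping rack with all the tubes still inside, and tip it slowly with the lip kept resting there, so that the tubes leave one after another, roll down the rack and settle one in each groove. Do not touch the tubes with the gripper, do not lean hard on the rack, and leave the other things as they are. Then put the empty scoop down flat on the bench beside the rack and let go.

Things in the scene. Friction and masses are not known exactly. Their poses are not given: they have to be found in the camera images.
- rack: steel tube rack, fixed on the bench; its flat bed slopes 12.5 degrees, low end at its -x. Origin on the bench under its middle; x up the slope (away from the robot at yaw 0), y across, z up; 120 mm long, 150 mm wide at the landing, else 118 mm. Four grooves run along y below the landing; cheeks 110 mm apart and an end stop stand 14 mm above the bed
- landing_edge (a point): middle of the upper edge of the landing, the flat strip 26 mm long at the high end of the bed, in its slope, between flared wings 14 mm high that stand 137 mm apart here; 51 mm above the bench. Beyond this edge all is open down to the bench. Lay the scoop's lip about 5 mm over it, scoop and rack x axes parallel. Its frame is that of the rack
- groove_1 (a point): centre of a tube settled in groove 1 (the lowest, at the end stop). The grooves are 17.5 mm wide and 16 mm deep with 6.5 mm lands between: a settled tube is flush with the bed, and the next one rolls over it to the next free groove below
- groove_2 (a point): centre of a tube settled in groove 2 (counted from the low end). The grooves are 17.5 mm wide and 16 mm deep with 6.5 mm lands between: a settled tube is flush with the bed, and the next one rolls over it to the next free groove below
- groove_3 (a point): centre of a tube settled in groove 3 (counted from the low end). The grooves are 17.5 mm wide and 16 mm deep with 6.5 mm lands between: a settled tube is flush with the bed, and the next one rolls over it to the next free groove below
- groove_4 (a point): centre of a tube settled in groove 4 (the highest, next to the landing). The grooves are 17.5 mm wide and 16 mm deep with 6.5 mm lands between: a settled tube is flush with the bed, and the next one rolls over it to the next free groove below
- scoop: loose steel scoop, 130 to 220 g, 108 mm wide, open at the front (its -x). Origin under its middle at bench level; x points to the rear, where the grip is. Its floor is dished along x (radius 120 mm, lowest 45 mm behind the lip), so the tubes roll over the lip one after another as the rear is raised: the first at some 11 to 17 degrees, the last at 19 to 24. Foot bars under it, the first 30 mm behind the lip
- scoop_lip (a point): middle of the upper edge of the scoop's front lip (sheet 2 mm thick), 45 mm in front of the scoop's origin and 13 mm above its underside
- scoop_grip (a point): centre of the scoop's upright black grip above the rear wall: a ribbed block 14 mm thick (scoop's x), 50 mm wide (y), 42 mm tall, 35 mm behind the scoop's origin and 61 mm above its underside. Take it from above, one finger in front and one behind; a fingertip 30 mm below this point still clears the tubes
- tube_1: capped round tube, white with a grey screw cap of the same width: a rod 16 mm in diameter, 100 mm long, 20 g. Origin at its centre, its y axis along it (cap at +y). At the start it lies across the scoop's floor, parallel to the scoop's y, number 1 of the row from the rear wall. All four are alike
- tube_2: capped round tube, white with a grey screw cap of the same width: a rod 16 mm in diameter, 100 mm long, 20 g. Origin at its centre, its y axis along it (cap at +y). At the start it lies across the scoop's floor, parallel to the scoop's y, number 2 of the row from the rear wall. All four are alike
- tube_3: capped round tube, white with a grey screw cap of the same width: a rod 16 mm in diameter, 100 mm long, 20 g. Origin at its centre, its y axis along it (cap at +y). At the start it lies across the scoop's floor, parallel to the scoop's y, number 3 of the row from the rear wall. All four are alike
- tube_4: capped round tube, white with a grey screw cap of the same width: a rod 16 mm in diameter, 100 mm long, 20 g. Origin at its centre, its y axis along it (cap at +y). At the start it lies across the scoop's floor, parallel to the scoop's y, number 4 of the row from the rear wall. All four are alike
- tape_roll: bystander: roll of masking tape lying flat, 98 mm across, 25 mm high; origin under its centre
- marker: bystander: marker pen lying on the bench, 135 mm long, 16 mm thick; origin under its centre
- specimen_cup: bystander: lidded white specimen cup, 60 mm wide, 50 mm high; origin under its centre
Things that resemble listed ones, but are neither listed nor needed, are in the scene too. Leave any turquoise look-alike of the tube_3 alone.

How it is judged (in metres and radians):
On the way, in this order (a step that is already met when the one before it is completed fails the run):
1. the scoop's lip rests on the landing with all four tubes still in the scoop (contact force between scoop and rack above 0.2 N and distance between scoop_lip and landing_edge below 0.025 m and x of tube_1 in the frame of scoop between -0.045 and 0.035 m and z of each of tube_1, tube_2, tube_3, tube_4 in the frame of scoop below 0.03 m and x of tube_2 in the frame of scoop between -0.045 and 0.035 m and x of tube_3 in the frame of scoop between -0.045 and 0.035 m and x of tube_4 in the frame of scoop between -0.045 and 0.035 m), for 0.1 s.
2. a first tube has rolled off the lip, with the lip resting on the landing and other tubes still in the scoop (contact force between scoop and rack above 0.2 N and distance between scoop_lip and landing_edge below 0.025 m and x of any of tube_1, tube_2, tube_3, tube_4 in the frame of scoop below -0.046 m and x of any of tube_1, tube_2, tube_3, tube_4 in the frame of scoop above -0.045 m), for 0.04 s.
3. all four tubes have rolled off the scoop while its lip still rests on the landing (contact force between scoop and rack above 0.2 N and distance between scoop_lip and landing_edge below 0.025 m and x of each of tube_1, tube_2, tube_3, tube_4 in the frame of scoop below -0.046 m), for 0.1 s.
At the end, for the whole second after the job is handed in: One tube rests in each of the four grooves (centre within 8.5 mm of its settled place, within 0.1 rad of the groove); the scoop stands flat on the bench (0.08 rad, 6 mm) clear of the rack, middles over 100 mm apart, at rest and released (distance between any of tube_1, tube_2, tube_3, tube_4 and groove_1 below 0.0085 m and distance between any of tube_1, tube_2, tube_3, tube_4 and groove_2 below 0.0085 m and distance between any of tube_1, tube_2, tube_3, tube_4 and groove_3 below 0.0085 m and distance between any of tube_1, tube_2, tube_3, tube_4 and groove_4 below 0.0085 m and angle between the y axis of each of tube_1, tube_2, tube_3, tube_4 and the y axis of rack, either way round below 0.1 rad and linear speed of each of tube_1, tube_2, tube_3, tube_4 below 0.03 m/s and angle between scoop's own z axis and vertical below 0.08 rad and height (world z) of scoop below 0.006 m and contact force between scoop and rack below 0.05 N and horizontal distance between scoop and rack above 0.1 m and linear speed of scoop below 0.02 m/s); the robot touches nothing.
It fails at once if the gripper touches a tube (contact force between the fingers and tube_1 above 0.3 N or contact force between the fingers and tube_2 above 0.3 N or contact force between the fingers and tube_3 above 0.3 N or contact force between the fingers and tube_4 above 0.3 N).
It fails at once if the scoop is pressed on the rack with more than 30 N (contact force between scoop and rack above 30 N).
It fails at once if a bystander is moved by more than 20 mm (distance of any of tape_roll, marker, specimen_cup from where it was at the start of the episode above 0.02 m).
It also fails if it takes over 64 s, if anything falls off the work surface, if the arm or the gripper's body presses on something with over 40 N, if the wrist force passes 120 N, or if a joint passes its speed limit or range.

## Robot

A 7-joint arm with a two-finger parallel gripper is mounted at the origin on a cart in front of the work surface, level with it; the furniture and walls round the work are solid. World frame = base frame: x ahead of the robot, y to its left, z up, the work surface at z = 0. Lengths are in mm, angles in rad, forces in N, time in s.
With the tool pointing down it reaches from about 425 to 875 mm from the base axis. Payload 8.4 kg.
Tool frame: the origin (TCP) lies on the centre line of the jaws, within the pads' length; the fingertips stand 22 mm ahead of it and the grasp point (between the pads) lies 3 mm ahead of it; z points along the fingers, y is the direction in which the jaws open and shut (so a half turn about z gives the same grasp; the last joint's range is limited). The gripper opens to 85 mm and grips with 20 to 120 N. Pads are 22 mm wide; open, the fingers measure 114 mm over their backs; the gripper's body (76 mm by 85 mm) begins 54 mm behind the grasp point. The pads swing forward as they close: fully open they stand 13 mm farther back than shut.
Start: joints at [1.205, 0.333, 0.04, 1.465, -0.013, 1.343, -0.059], TCP at [171.348, -626.981, 253.308] pointing down, gripper open.
Joint ranges: [-2.58, 2.58], [-0.38, 2.09], [-1.3, 1.39], [0.25, 2.4], [-1.5, 4.64], [0.08, 2.09], [-2.65, 2.65]. Speed limits (rad/s): [2.22, 2.22, 2.79, 2.79, 3.14, 3.14, 3.14].

## Interface

Orientations are given as a unit quaternion [x, y, z, w].
In Python, from rig import manip gives the robot as it stands.
- The arm moves only by the shell command python3 -m jog 'ROWS' [OPENING]. ROWS is JSON, a list of rows, each a list of 6 numbers: the shift along the tool's x, y, z in cm, then the turn, a rotation vector about the tool's x, y, z in rad. In form: [[x, y, z, wx, wy, wz], ...]. A call has 1 to 10 rows; each row is the pose to reach, as a shift and turn from the pose measured when the call began, along the tool's axes at that moment; what a row does not reach only later rows make up. A row lasts 1/8 s, in which the tool goes at most 62.5 mm and 10.7 degrees, less where a joint would pass 70% of its speed; a pose out of reach is approached as far as the arm can. A call with a gripper value outside its range is refused whole. OPENING is the gripper command: -1 is shut, 1 is fully open, values between are in proportion, set as the call begins (- or left out, the last holds). The fingers move at their own pace and stop on an object; the grip force is fixed at half the most. Time passes only in rows, so rows that repeat a pose let the fingers close. It gives the time, the measured TCP pose, the force and the opening at its end, in the units of the state.
- manip.get_state(): the state, without advancing time (a new reading comes with each control period).
- manip.snapshot(name): name is "scene" or "side" or "wrist"; returns the picture (480x640x3 uint8, red, green, blue); there is no depth.
- manip.camera_model(name): a dict with "fx", "fy", "cx", "cy" (pixels), "extrinsics" (4x4, takes a point from camera to world coordinates). Camera axes: x right, y down, z forward; pixel columns grow to the right and rows downward; lengths in mm; the calibration is good to about 2 mm. A picture is of the moment at which its call begins: read the wrist's pose just before it. camera_model takes no time and is no camera call; for the wrist camera it gives the pose at the moment of the call.
- manip.sign_off(): hands the job in, once; it reports no verdict.
The state is a dict: "clock": time; "q": joint angles; "qvel": joint speeds; "effort": joint torques, N m; "tcp_pos": TCP position; "tool_rot": TCP orientation; "wrist_force": force on the tool from outside, world axes, zero at the start; "wrist_torque": the same for the moment, N m; "opening": opening from 0.0 (shut) to 1.0 (fully open).
Only numpy, scipy, OpenCV 4.12 (cv2) and the standard library are available. Lean on these libraries where they do the work, as an engineer would, in place of code of your own. Each camera call takes 0.05 s, during which the arm holds its last target.

## Working session

There is one attempt and no reset: what is moved stays moved. The work goes in short steps, Python scripts to look and compute and a shell command to move; the robot and the scene stay as the last step left them, time stands still between calls to the robot, and variables do not carry over. Pictures are saved under pics/ and viewed, and the job is handed in when it is done.

```bash
ls; mkdir -p pics; python3 - <<'E'
from rig import manip
import cv2
for n in ("scene","side","wrist"):
    im=manip.snapshot(n); cv2.imwrite(f"pics/{n}0.png",im[:,:,::-1])
    m=manip.camera_model(n); print(n,m)
print(manip.get_state())
E
```

```text
pics
scene {'fx': 564.4024558283825, 'fy': 564.4024558283825, 'cx': 321.8467546054956, 'cy': 241.92620585438578, 'extrinsics': array([[-7.22706299e-01, -3.93575173e-01,  5.68149794e-01,
        -1.54509250e+02],
       [-6.90893199e-01,  3.88750658e-01, -6.09540411e-01,
         6.89743152e+02],
       [ 1.90313667e-02, -8.33049524e-01, -5.52870960e-01,
         7.69623228e+02],
       [ 0.00000000e+00,  0.00000000e+00,  0.00000000e+00,
         1.00000000e+00]])}
side {'fx': 479.63568964589837, 'fy': 479.63568964589837, 'cx': 315.582656400295, 'cy': 244.67387098277143, 'extrinsics': array([[ 9.58970638e-01, -1.85132174e-01,  2.14712352e-01,
         3.55287167e+02],
       [-2.83305397e-01, -6.54219937e-01,  7.01237710e-01,
        -7.23047515e+02],
       [ 1.06474395e-02, -7.33295543e-01, -6.79826654e-01,
         6.71390364e+02],
       [ 0.00000000e+00,  0.00000000e+00,  0.00000000e+00,
         1.00000000e+00]])}
wrist {'fx': 404.8392825659618, 'fy': 404.8392825659618, 'cx': 317.57426602450516, 'cy': 240.96848369204687, 'extrinsics': array([[ 2.64342723e-01, -9.18469475e-01, -2
[... 297 characters left out ...]

{'clock': 0.15, 'q': array([ 1.20479142,  0.33373769,  0.03985236,  1.46604883, -0.01339936,
        1.34328208, -0.05850402]), 'qvel': array([ 0.0001821 , -0.00248117,  0.00070539, -0.00486307, -0.00026221,
       -0.00021227,  0.00017888]), 'effort': array([ 2.13129599e-03, -6.59037209e+01,  1.36701118e+00, -4.05878091e+01,
        1.70734565e-02,  9.45908425e-03, -2.24889692e-05]), 'tcp_pos': array([ 171.28476659, -626.69984346,  252.64176146]), 'tool_rot': array([ 9.91114762e-01,  1.33008129e-01, -1.16042399e-04, -5.93950292e-04]), 'wrist_force': array([-0.18540847, -0.66618521, -0.91905447]), 'wrist_torque': array([ 0.00253928, -0.03213109, -0.08347034]), 'opening': 0.9980124828518464}
```

View pics/scene0.png

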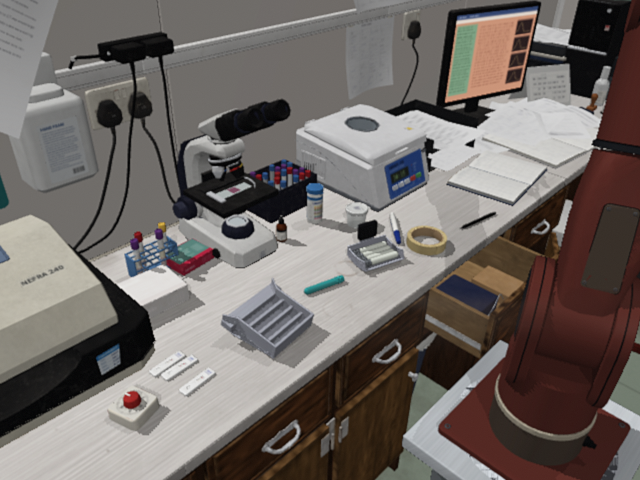

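View pics/side0.png

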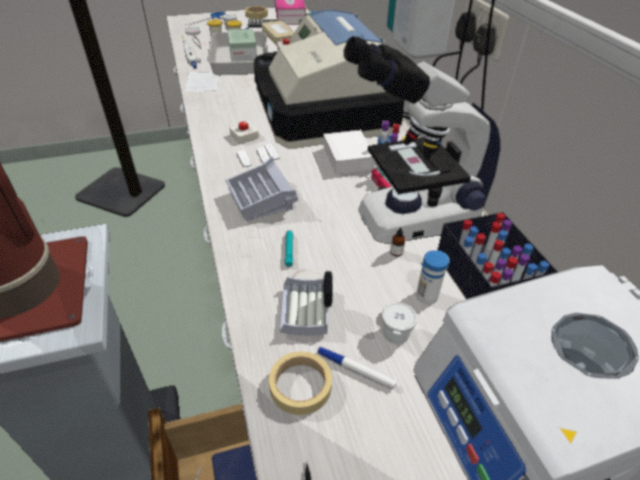

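View pics/wrist0.png

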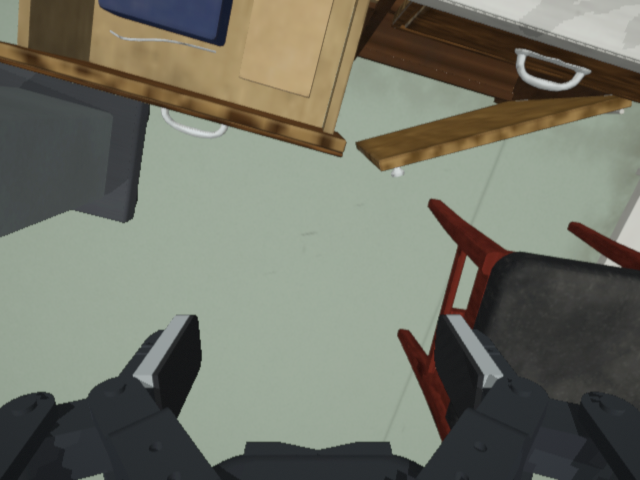

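The scene shows the rack at (268,320), the scoop with four white tubes at (376,253) with its black grip at (368,229), a turquoise look-alike at (325,284), the tape roll at (427,240), the marker at (395,230) and the cup at (356,213). Next are enlarged crops for measuring.

```bash
python3 - <<'E'
import cv2
a=cv2.imread("pics/scene0.png"); b=cv2.imread("pics/side0.png")
def crop(im,x,y,w,h,s,n): cv2.imwrite("pics/"+n,cv2.resize(im[y:y+h,x:x+w],None,fx=s,fy=s,interpolation=cv2.INTER_CUBIC))
crop(a,335,200,80,80,7,"c_s1.png"); crop(a,215,270,110,90,7,"c_s2.png")
crop(b,270,255,75,85,7,"c_d1.png"); crop(b,220,155,85,70,8,"c_d2.png")
E
```

```text
(no output)
```

View pics/c_s1.png

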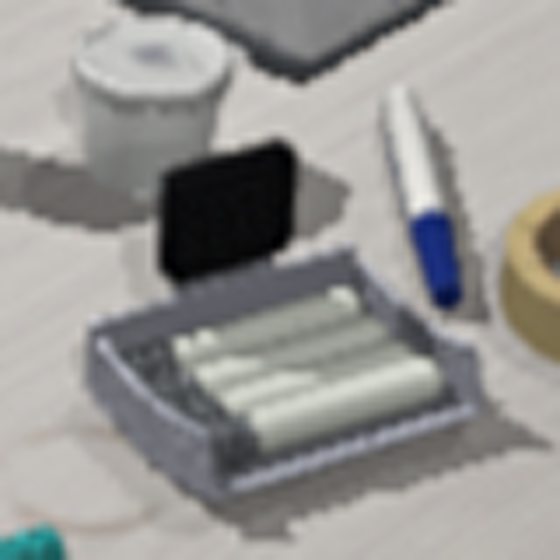

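View pics/c_s2.png

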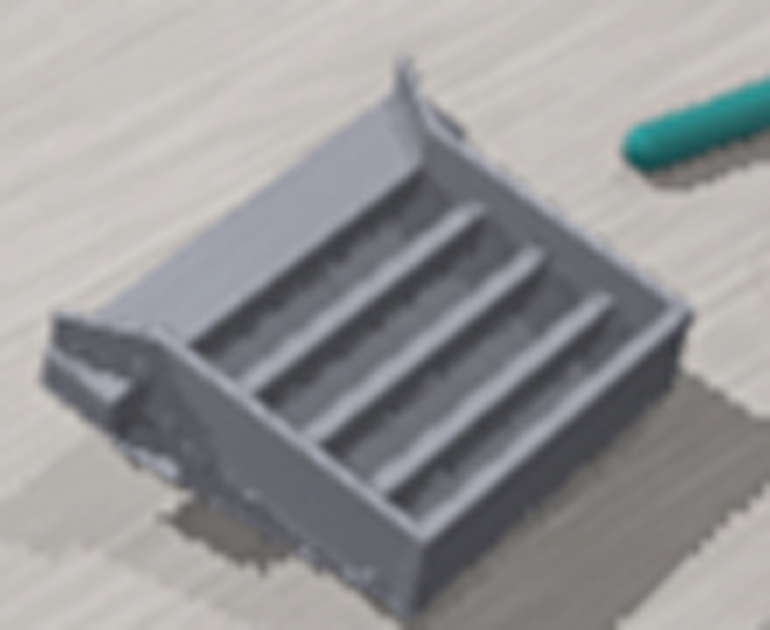

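View pics/c_d1.png

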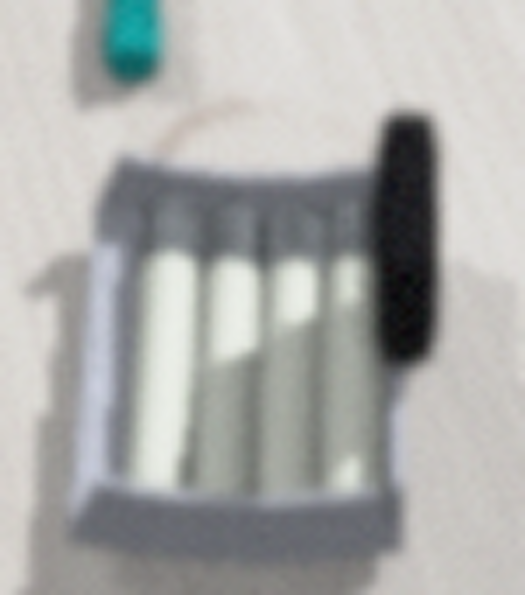

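View pics/c_d2.png

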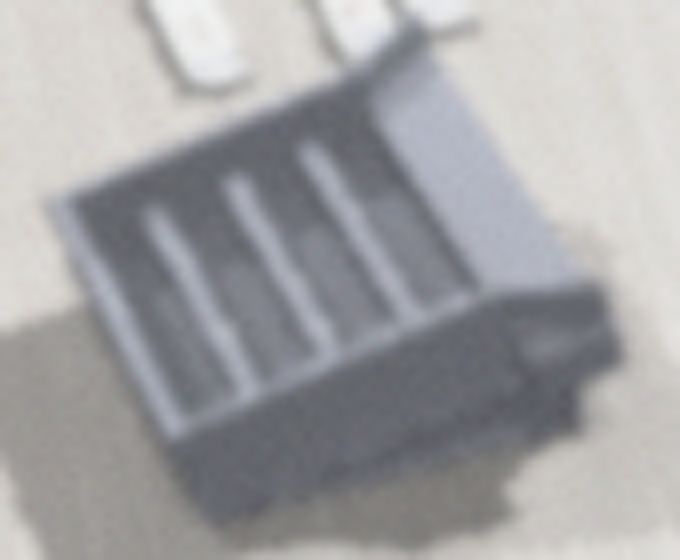

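```bash
cat > h.py <<'E'
import numpy as np, cv2
from rig import manip
C={n:manip.camera_model(n) for n in ("scene","side")}
def ray(m,p):
    R=m["extrinsics"][:3,:3]; d=R@np.array([(p[0]-m["cx"])/m["fx"],(p[1]-m["cy"])/m["fy"],1]); return m["extrinsics"][:3,3],d/np.linalg.norm(d)
def onz(m,p,z):
    o,d=ray(m,p); return o+d*(z-o[2])/d[2]
def tri(p,q):
    A=np.zeros((3,3));b=np.zeros(3);rs=[ray(C["scene"],p),ray(C["side"],q)]
    for o,d in rs:
        M=np.eye(3)-np.outer(d,d);A+=M;b+=M@o
    x=np.linalg.solve(A,b); return x,max(np.linalg.norm(np.cross(x-o,d)) for o,d in rs)
def proj(m,X):
    X=np.atleast_2d(X); E=np.linalg.inv(m["extrinsics"]); c=X@E[:3,:3].T+E[:3,3]
    return np.c_[m["fx"]*c[:,0]/c[:,2]+m["cx"],m["fy"]*c[:,1]/c[:,2]+m["cy"]]
E
python3 - <<'E'
from h import *
np.set_printoptions(precision=1,suppress=True)
S2=lambda a:(215+a[0]/7,270+a[1]/7); D2=lambda a:(220+a[0]/8,155+a[1]/8)
S1=lambda a:(335+a[0]/7,200+a[1]/7); D1=lambda a:(270+a[0]/7,255+a[1]/7)
for n,a,b in [("stop+y",(425,543),(60,205)),("stop-y",(690,312),(175,432)),("wing-y",(403,62),(605,290)),("wing+y",(58,318),(415,25)),
 ("landlow-y",(425,165),(480,290)),("landlow+y",(195,345),(375,110))]: print(n,*tri(S2(a),D2(b)))
for n,a,b in [("gripTop+y",(165,178),(408,118)),("gripTop-y",(290,145),(405,350)),("lip+y",(225,490),(105,245)),("lip-y",(480,405),(85,500)),("rear-y",(350,250),(395,490)),("front+y top",(205,435),(120,160))]: print(n,*tri(S1(a),D1(b)))
E
```

```text
stop+y [422.  192.2  33.9] 2.691199049440472
stop-y [435.2  79.1  35.9] 2.4936123583944103
wing-y [553.5  78.7  59.6] 1.5587941966341277
wing+y [534.4 220.7  58.4] 0.5826194291370563
landlow-y [523.1  99.   50.3] 2.5374104064992116
landlow+y [513.8 193.7  47.5] 3.6861098425146372
gripTop+y [ 543.9 -183.2   78.4] 0.17137155838710857
gripTop-y [ 530.1 -240.9   68.1] 6.136299109670292
lip+y [ 476.1 -140.5    7.3] 0.2693905138795367
lip-y [ 445.6 -229.3   15.5] 4.6142435372361925
rear-y [ 518.7 -255.3   29.3] 0.9580327720371477
front+y top [ 481.8 -133.8   30.5] 0.6973481540438282
```

```bash
python3 -m jog '[[4.4,-3.7,0,0,0,-0.1],[8.9,-7.5,0,0,0,-0.2],[13.3,-11.2,0,0,0,-0.31],[17.7,-14.9,0,0,0,-0.42],[22.2,-18.7,0,0,0,-0.52],[26.6,-22.4,0,0,0,-0.63],[31,-26.1,0,0,0,-0.74],[35.5,-29.9,0,0,0,-0.85],[40,-33.6,0,0,0,-0.95],[44.3,-37.3,0,0,0,-1.05]]' 1; python3 -m jog '[[0,0,0,0,0,0],[0,0,0,0,0,0]]'; python3 - <<'E'
from h import *
m=manip.camera_model("wrist");im=manip.snapshot("wrist");cv2.imwrite("pics/w1.png",im[:,:,::-1])
import pickle;pickle.dump(m,open("w1.pkl","wb"));s=manip.get_state();print(s["q"],s["clock"],s["tcp_pos"])
E
```

```text
clock: 1.4
tcp_pos: [501.0, -148.4, 253.1]
tool_rot: [0.79, 0.613, 0.0, -0.0]
wrist_force: [0.1, -0.1, 1.0]
opening: 0.999
clock: 1.65
tcp_pos: [500.7, -148.8, 252.8]
tool_rot: [0.79, 0.613, -0.0, -0.001]
wrist_force: [-1.0, -1.1, 0.2]
opening: 0.996
[ 0.65351907  0.10560405 -0.4775535   1.75202825  0.0498481   1.29711452
 -0.08813301] 1.7 [ 500.37548909 -149.58484013  252.81106129]
```

View pics/w1.png

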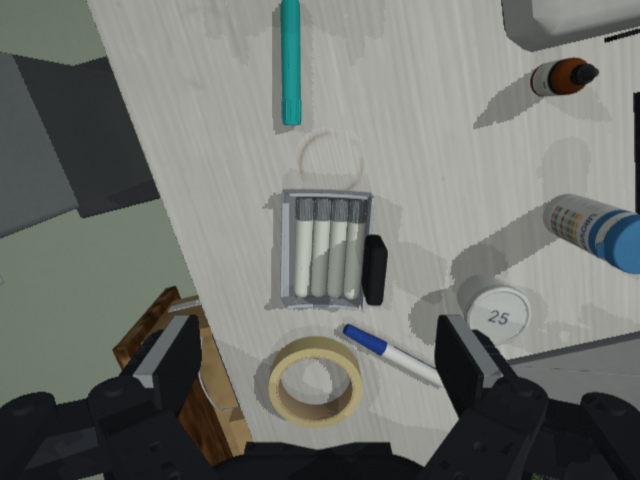

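```bash
python3 - <<'E'
import cv2
a=cv2.imread("pics/w1.png")
cv2.imwrite("pics/c_w1.png",cv2.resize(a[180:320,265:400],None,fx=4.2,fy=4.2,interpolation=cv2.INTER_CUBIC))
E
```

```text
(no output)
```

View pics/c_w1.png

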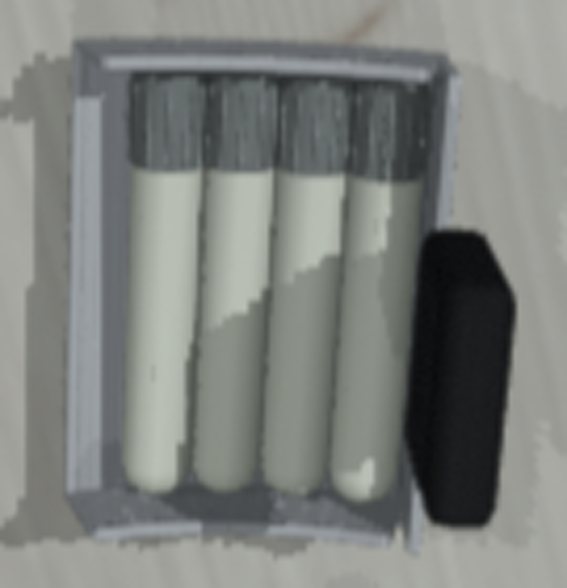

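```bash
python3 - <<'E'
from h import *
import pickle
np.set_printoptions(precision=1,suppress=True)
m=pickle.load(open("w1.pkl","rb"))
W=lambda a:(265+a[0]/4.2,180+a[1]/4.2)
g=[onz(m,W(p),82)[:2] for p in [(440,285),(512,300),(492,522),(430,522)]]
print("grip",np.array(g),np.mean(g,0))
l=[onz(m,W(p),13)[:2] for p in [(80,95),(70,492)]]
print("lip outer",np.array(l),np.linalg.norm(l[0]-l[1]))
for a,b in [(l[1],l[0]),(g[3],g[0]),(g[2],g[1])]: d=a-b; print("yaw", np.arctan2(d[0],-d[1])*-1 if 0 else np.arctan2(-(-d[0]),d[1]))
for t in [((165,78),(155,490)),((243,78),(225,490)),((315,85),(292,492)),((390,88),(358,498))]:
    A,B=[onz(m,W(p),18)[:2] for p in t]; d=A-B; print("tube",A,B,np.linalg.norm(d),"yaw",np.arctan2(-d[0],d[1]))
# cross-check grip with scene/side
for n in C: print(n,proj(C[n],np.c_[np.array(g),np.full(4,82)]))
E
```

```text
grip [[ 532.8 -178.6]
 [ 544.9 -184.7]
 [ 532.4 -227.4]
 [ 521.1 -224.5]] [ 532.8 -203.8]
lip outer [[ 469.7 -141.8]
 [ 441.8 -231.9]] 94.33843729267888
yaw -2.841378695644549
yaw -2.890243751361913
yaw -2.8579487248943334
tube [ 488.9 -141.8] [ 461.9 -234.1] 96.13205958578494 yaw -0.2842589626876632
tube [ 505.  -145.9] [ 477.5 -238. ] 96.13904371475827 yaw -0.28946659442931477
tube [ 519.4 -151.1] [ 492.3 -242.3] 95.11804623032148 yaw -0.28918564446162054
tube [ 534.7 -155.7] [ 506.7 -247.5] 96.00525289311338 yaw -0.29693746358652956
scene [[361.  226.6]
 [358.7 223.7]
 [374.5 219. ]
 [377.5 221.2]]
side [[321.3 269.9]
 [329.1 271. ]
 [329.7 290.5]
 [322.6 290.7]]
```

The wrist picture shows the scoop with four white tubes and its lip on the left (crop 75, 95–490). The black grip is at (375,270), and the turquoise tube at (290,60) is to be left alone. Scoop yaw is about -0.29 and the grip is near (534,-205). I'll hover above it with the jaws part open.

```bash
python3 -m jog '[[-2,2,4,0,0,0.02],[-4.5,4.6,8,0,0,0.04],[-4.5,4.6,13.2,0,0,0.04],[-4.5,4.6,13.2,0,0,0.04],[-4.5,4.6,13.2,0,0,0.04],[-4.5,4.6,13.2,0,0,0.04]]' 0.3; python3 - <<'E'
from h import *
for n in ("side","wrist","scene"):
    im=manip.snapshot(n);cv2.imwrite(f"pics/{n}2.png",im[:,:,::-1])
a=cv2.imread("pics/side2.png");b=cv2.imread("pics/scene2.png")
x=cv2.resize(a[200:350,240:390],(500,500),interpolation=cv2.INTER_CUBIC)
cv2.imwrite("pics/x2.png",x)
print(manip.get_state()["tcp_pos"],manip.get_state()["opening"])
E
```

```text
clock: 2.45
tcp_pos: [534.7, -205.0, 123.4]
tool_rot: [0.803, 0.596, 0.001, 0.001]
wrist_force: [0.2, 0.1, 0.1]
opening: 0.649
[ 534.23464117 -204.77699872  122.37174182] 0.6498598037982555
```

View pics/wrist2.png

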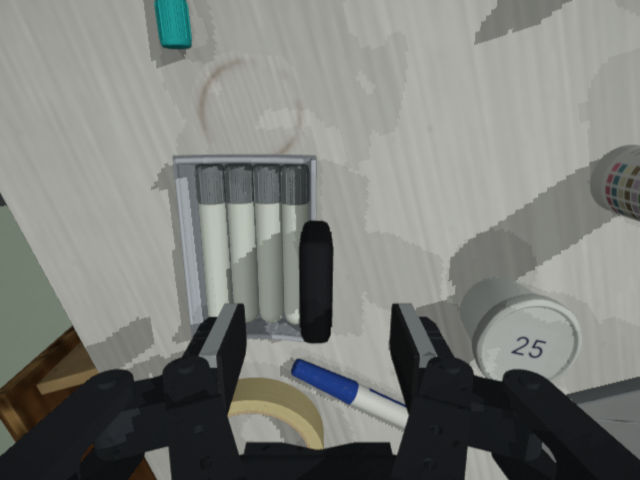

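View pics/x2.png

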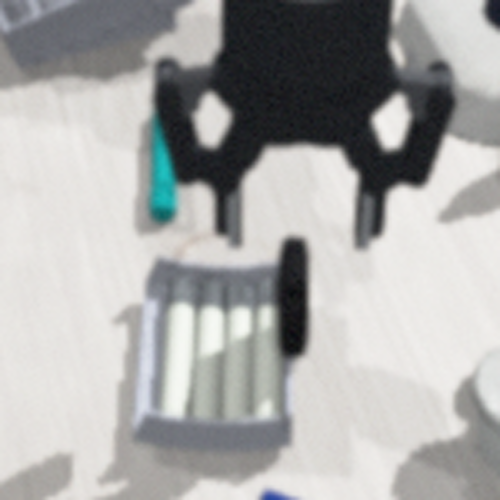

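```bash
python3 - <<'E'
from h import *
m=manip.camera_model("wrist")
for p in [(303,228),(330,228),(305,335),(328,335),(316,282)]: print(p,onz(m,p,82)[:2])
for p in [(178,163),(193,338)]: print(p,onz(m,p,13)[:2])
for p in [(295,365),(408,410)]: print("marker",onz(m,p,12)[:2])
E
```

```text
(303, 228) [ 536.90079774 -172.62294821]
(330, 228) [ 547.60328552 -175.83898397]
(305, 335) [ 522.79002236 -220.80314042]
(328, 335) [ 532.73696727 -223.79154489]
(316, 282) [ 535.04863286 -197.3801015 ]
(178, 163) [ 472.7709151 -134.1429198]
(193, 338) [ 438.63488727 -240.70034135]
marker [ 495.35156142 -279.66301921]
marker [ 559.19788361 -336.64873295]
```

The grip lies midway between the jaws and square to them (image x 316 against 317 for the jaw middle). Descending.

```bash
python3 -m jog '[[0,0,2,0,0,0],[0,0,4,0,0,0],[0,0,5.5,0,0,0],[0,0,6.3,0,0,0],[0,0,6.3,0,0,0],[0,0,6.3,0,0,0]]' 0.3; python3 -m jog '[[0,0,0,0,0,0],[0,0,0,0,0,0],[0,0,0,0,0,0],[0,0,0,0,0,0],[0,0,0,0,0,0],[0,0,0,0,0,0]]' -1; python3 - <<'E'
from h import *
for n in ("side","wrist"):
    im=manip.snapshot(n);cv2.imwrite(f"pics/{n}3.png",im[:,:,::-1])
a=cv2.imread("pics/side3.png")
cv2.imwrite("pics/x3.png",cv2.resize(a[200:350,240:390],(500,500),interpolation=cv2.INTER_CUBIC))
E
```

```text
clock: 3.35
tcp_pos: [534.7, -204.9, 59.8]
tool_rot: [0.803, 0.596, 0.001, 0.001]
wrist_force: [0.1, -0.3, 1.1]
opening: 0.653
clock: 4.1
tcp_pos: [534.6, -204.9, 60.4]
tool_rot: [0.803, 0.596, 0.0, 0.001]
wrist_force: [-2.5, 0.4, 5.7]
opening: 0.155
```

View pics/wrist3.png

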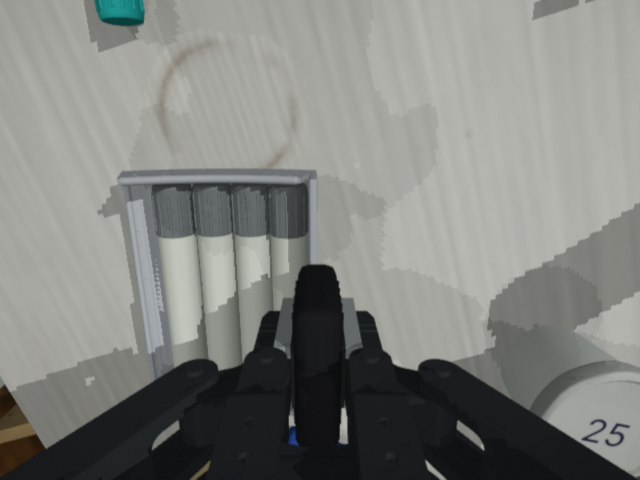

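View pics/x3.png

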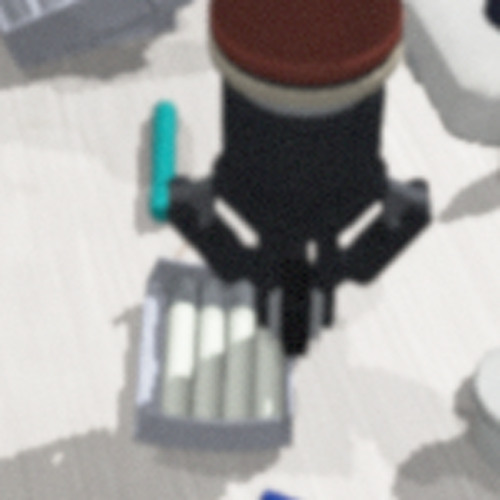

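```bash
python3 - <<'E'
import cv2
a=cv2.imread("pics/wrist3.png")
cv2.imwrite("pics/c3.png",cv2.resize(a[155:385,105:335],None,fx=3.2,fy=3.2,interpolation=cv2.INTER_CUBIC)[:600])
E
```

```text
(no output)
```

View pics/c3.png

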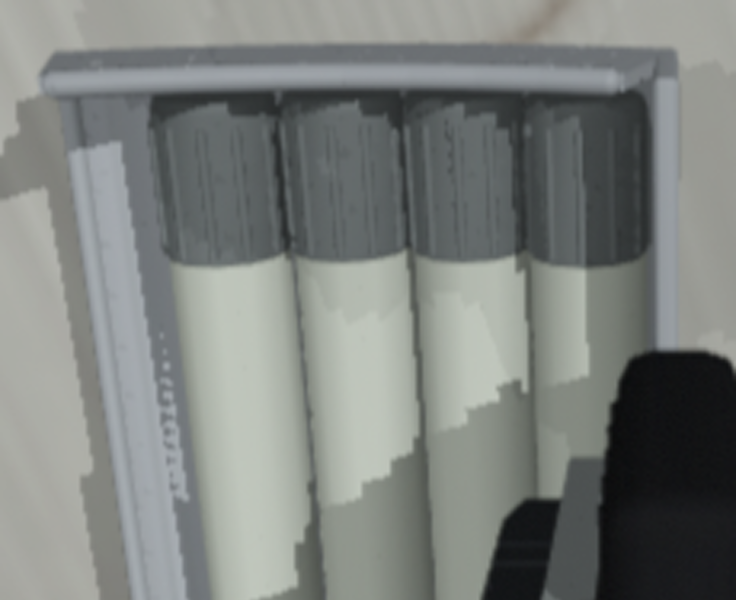

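```bash
python3 - <<'E'
from h import *
np.set_printoptions(precision=1,suppress=True)
from scipy.spatial.transform import Rotation as R
s=manip.get_state(); T=R.from_quat(s["tool_rot"]).as_matrix()
m=manip.camera_model("wrist")
f=lambda a:(105+a[0]/3.2,155+a[1]/3.2)
def rel(p,z): X=onz(m,f(p),z); return T.T@(X-s["tcp_pos"])
print("lip",rel((62,100),13),rel((135,600),13),"grip +y end",rel((680,352),82),rel((640,370),82),rel((725,370),82))
for z in (25,30,35): print("wall",z,rel((45,85),z),rel((610,85),z),rel((45,62),z),rel((660,55),z))
for p in [(215,95),(340,95),(465,95),(590,95)]: print("tube capend",rel(p,16))
E
```

```text
lip [ 47.7 -81.6  47.3] [-26.9 -81.5  47.3] grip +y end [ 39.1  -0.7 -21.6] [ 37.5  -4.  -21.6] [ 37.5   3.  -21.6]
wall 25 [ 51.6 -77.6  35.3] [51.7 -9.2 35.4] [ 54.4 -77.2  35.3] [55.3 -3.2 35.4]
wall 30 [ 52.4 -75.1  30.3] [52.5 -9.  30.4] [ 55.1 -74.7  30.3] [56.  -3.1 30.4]
wall 35 [ 53.3 -72.7  25.3] [53.3 -8.7 25.4] [ 55.9 -72.3  25.3] [56.7 -3.  25.4]
tube capend [ 48.9 -60.4  44.3]
tube capend [ 48.9 -44.4  44.3]
tube capend [ 48.9 -28.4  44.4]
tube capend [ 48.9 -12.3  44.4]
```

```bash
cat >> h.py <<'E'
from scipy.spatial.transform import Rotation as Rn
def overlay(im,m,P,R3,o,pts,seg,crop,s,out):
    """pts in object frame"""
    x,y,w,h=crop; im=cv2.resize(im[y:y+h,x:x+w],None,fx=s,fy=s,interpolation=cv2.INTER_CUBIC)
    p=(proj(m,np.array(pts)@R3.T+o)-[x,y])*s
    for a,b in seg: cv2.line(im,tuple(int(v) for v in p[a]),tuple(int(v) for v in p[b]),(0,0,255),1)
    cv2.imwrite(out,im)
SCP=[(-45,-54,13),(-45,54,13),(28,-25,82),(28,25,82),(42,25,82),(42,-25,82),(28,-25,40),(28,25,40),(42,-25,40),(42,25,40)]
SCS=[(0,1),(2,3),(3,4),(4,5),(5,2),(2,6),(3,7),(5,8),(6,8),(6,7)]
def b(x): a=np.deg2rad(12.5); return 51-(58.6-x)*np.tan(a)
s_,c_=np.sin(np.deg2rad(12.5)),np.cos(np.deg2rad(12.5))
L=lambda d,y,h:(58.6-d*c_-h*s_,y,51-d*s_+h*c_)   # d down the bed from landing edge
RKP=[L(0,-68.5,0),L(0,68.5,0),L(26,-55,0),L(26,55,0),L(0,-68.5,14),L(0,68.5,14),L(120,-59,14),L(120,59,14),L(120,-59,0),L(120,59,0)]
RKS=[(0,1),(2,3),(0,4),(1,5),(6,7),(0,2),(1,3)]
E
python3 - <<'E'
from h import *
s=manip.get_state(); T=Rn.from_quat(s["tool_rot"]).as_matrix()
yaw=np.arctan2(T[1,1],T[0,1]); print(yaw)
o=s["tcp_pos"]+T@[1,-36.6,0]; o[2]=0; R3=Rn.from_euler("z",yaw).as_matrix(); print(o)
overlay(cv2.imread("pics/side0.png"),C["side"],0,R3,o,SCP,SCS,(260,245,90,100),6,"pics/o1.png")
overlay(cv2.imread("pics/scene0.png"),C["scene"],0,R3,o,SCP,SCS,(335,210,80,65),8,"pics/o2.png")
R4=Rn.from_euler("z",.125).as_matrix();o4=np.array([486,143,0.])
overlay(cv2.imread("pics/side0.png"),C["side"],0,R4,o4,RKP,RKS,(220,150,85,75),8,"pics/o3.png")
overlay(cv2.imread("pics/scene0.png"),C["scene"],0,R4,o4,RKP,RKS,(215,270,110,90),7,"pics/o4.png")
a=[cv2.imread(f"pics/o{i}.png") for i in (1,2,3,4)]
cv2.imwrite("pics/oa.png",cv2.hconcat([cv2.resize(a[0],(400,440)),cv2.resize(a[1],(400,440))]))
E
```

```text
-0.29284100496438026
[ 499.90157768 -193.39283122    0.        ]
```

View pics/oa.png

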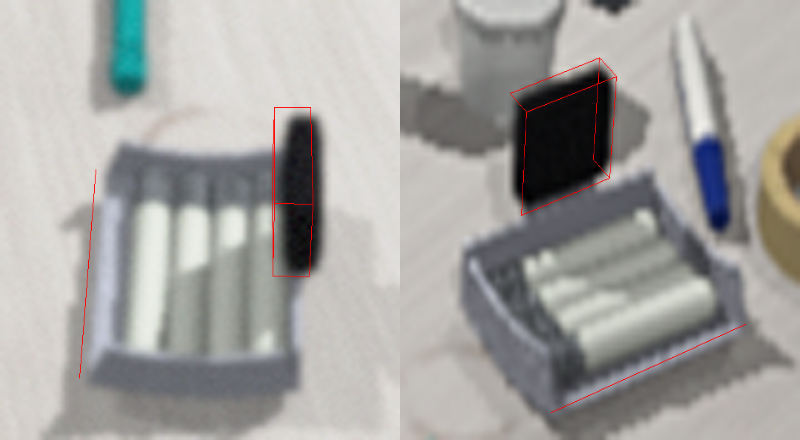

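View pics/o3.png

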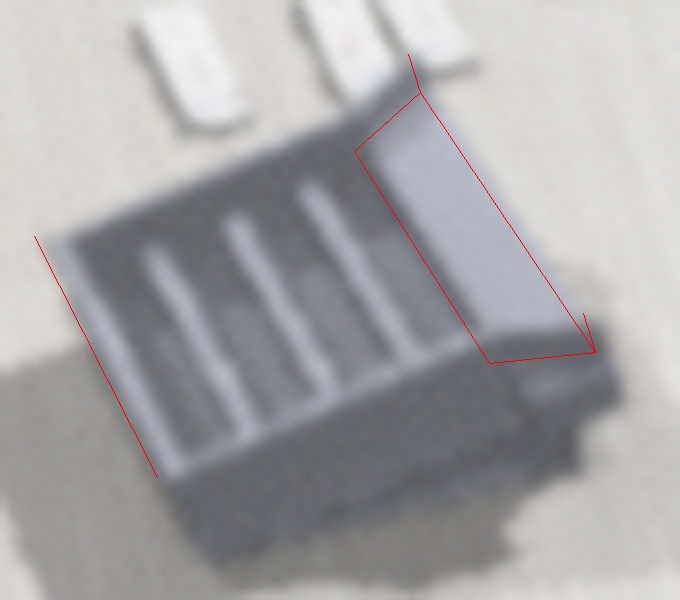

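View pics/o4.png

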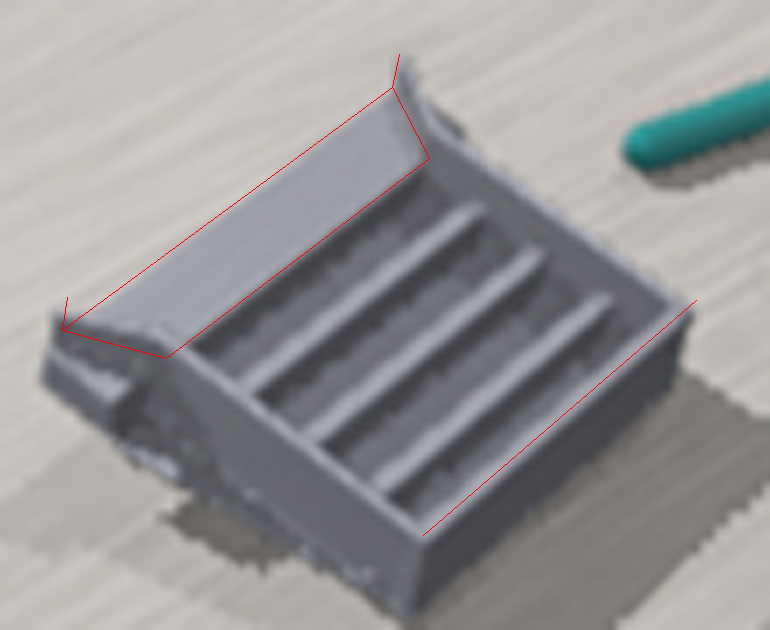

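```bash
python3 - <<'E'
from h import *
np.set_printoptions(precision=0,suppress=True)
m=C["side"]
for n,p,z in [("micro base front-left",(362,205),10),("micro base near corner",(385,238),0),("stage left",(368,150),110),("stage near",(408,190),110),("knob",(400,200),40),("drop bottle",(397,255),0),("blue bottle base",(428,300),0),("cup base",(398,340),0),("paper box",(330,140),30),("paperbox near",(348,172),0),("eyepiece",(355,52),300)]: print(n,onz(m,p,z))
E
```

```text
micro base front-left [701.  56.  10.]
micro base near corner [713. -50.   0.]
stage left [730. 117. 110.]
stage near [753. -42. 110.]
knob [770.  15.  40.]
drop bottle [ 717. -105.    0.]
blue bottle base [ 724. -230.    0.]
cup base [ 635. -297.    0.]
paper box [706. 309.  30.]
paperbox near [719. 200.   0.]
eyepiece [711. 186. 300.]
```

```bash
python3 - <<'E'
from h import *
np.set_printoptions(precision=0,suppress=True)
for n,a,b in [("eyepiece tip",(287,106),(355,48)),("2",(235,125),(355,48)),("stage corner front",(186,195),(370,148)),("stage near corner",(228,222),(408,187)),("stage -y corner",(265,185),(468,180)),("base corner",(275,240),(420,232))]: print(n,*tri(a,b))
E
```

```text
eyepiece tip [622. -31. 389.] 6.6123238230359
2 [662.  63. 358.] 0.49174918947523427
stage corner front [751. 110. 154.] 39.140266778785524
stage near corner [782.  13.  70.] 2.615053563181456
stage -y corner [ 813. -112.  139.] 32.32080757120979
base corner [754. -86.  10.] 27.76731006049871
```

```bash
python3 - <<'E'
import cv2
a=cv2.imread("pics/scene0.png")[85:275,140:330]; b=cv2.imread("pics/side0.png")[25:245,320:510]
cv2.imwrite("pics/mic.png",cv2.hconcat([cv2.resize(a,(400,400),interpolation=2),cv2.resize(b,(400,463),interpolation=2)[:400]]))
E
```

```text
(no output)
```

View pics/mic.png

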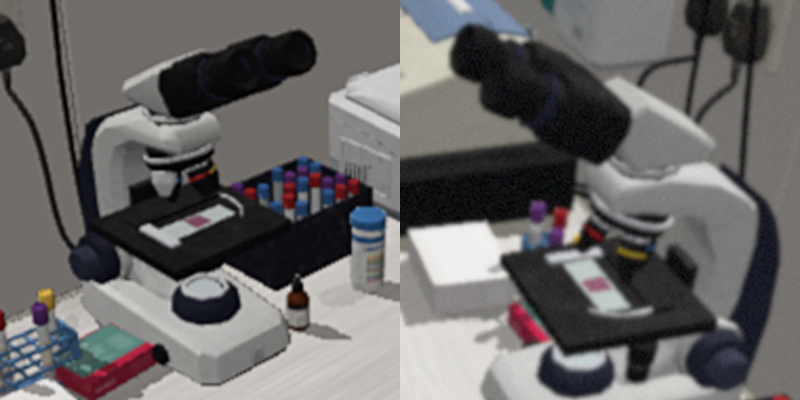

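```bash
python3 - <<'E'
from h import *
np.set_printoptions(precision=0,suppress=True)
f=lambda a:(140+a[0]/2.105,85+a[1]/2.105);g=lambda a:(320+a[0]/2.105,25+a[1]/2.105)
for n,a,b in [("eye-y",(300,50),(100,95)),("stage -x+y",(180,275),(100,255)),("stage -x-y",(288,225),(160,348)),("+x+y",(92,225),(250,255)),("base front +y",(205,382),(85,385))]: print(n,*tri(f(a),g(b)))
E
```

```text
eye-y [644. -45. 366.] 2.012939387167182
stage -x+y [706.  74. 146.] 3.1776454243210384
stage -x-y [707. -78. 144.] 0.2838150224729652
+x+y [871.  64. 131.] 2.4952693456881794
base front +y [698.  56.   3.] 0.8434368307636109
```

Gripped: opening is 0.155 ≈ 13 mm, and the lip line is parallel to the tool at 81.6 mm ahead. The microscope stands at x>640 and y -80..75, so I'll cross at x≈510. Lifting now.

```bash
python3 -m jog '[[0,0,-0.3,0,0,0],[0,0,-1,0,0,0],[0,0,-2.2,0,0,0],[0,0,-3.6,0,0,0],[0,0,-5,0,0,0],[0,0,-6.4,0,0,0],[0,0,-7.8,0,0,0],[0,0,-8.8,0,0,0],[0,0,-9.4,0,0,0],[0,0,-9.5,0,0,0]]' -1; python3 - <<'E'
from h import *
im=manip.snapshot("side");cv2.imwrite("pics/x4.png",cv2.resize(im[150:350,230:430,::-1],(600,600),interpolation=2))
print(manip.get_state())
E
```

```text
clock: 5.45
tcp_pos: [534.5, -204.8, 155.7]
tool_rot: [0.803, 0.596, 0.0, 0.001]
wrist_force: [-0.8, 0.4, -2.9]
opening: 0.158
{'clock': 5.5, 'q': array([ 0.66299412,  0.28192497, -0.43854504,  1.76138137,  0.1319416 ,
        1.12522849, -0.10998997]), 'qvel': array([-0.00036331,  0.00535998, -0.00221213,  0.00710176,  0.00201963,
       -0.00526878, -0.00049218]), 'effort': array([ 2.23766657e-02, -5.77210450e+01, -4.36012968e+00, -3.86582351e+01,
        4.45558355e-03,  6.89154561e-02,  4.59459960e-03]), 'tcp_pos': array([ 534.41219906, -204.79915713,  155.43721869]), 'tool_rot': array([8.02699019e-01, 5.96383502e-01, 3.85681062e-04, 9.24975511e-04]), 'wrist_force': array([ 0.83266155, -0.58077369, -4.30314496]), 'wrist_torque': array([-0.00589778, -0.05083627,  0.0409685 ]), 'opening': 0.16275844738808912}
```

View pics/x4.png

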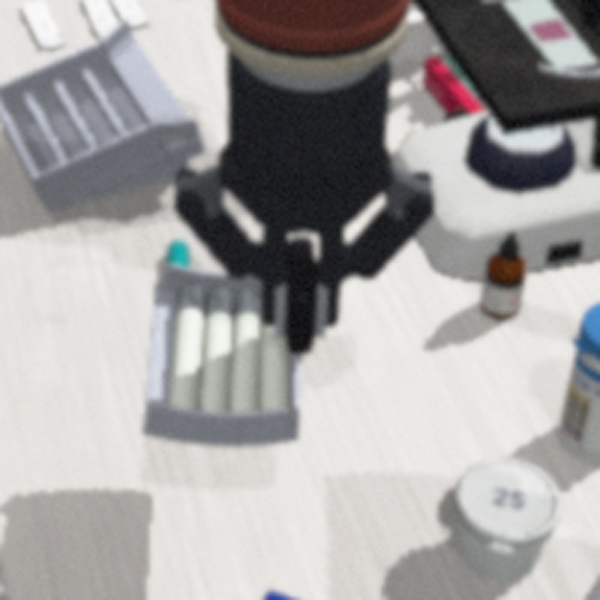

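```bash
python3 -m jog '[[0.5,-0.2,0,0,0,-0.006],[1.6,-0.7,0,0,0,-0.02],[3.4,-1.5,0,0,0,-0.04],[5.5,-2.5,0,0,0,-0.07],[7.5,-3.5,0,0,0,-0.1],[9.6,-4.4,0,0,0,-0.125],[11.7,-5.4,0,0,0,-0.15],[13.6,-6.3,0,0,0,-0.17],[15.2,-7,0,0,0,-0.19],[16,-7.4,0,0,0,-0.2]]'; python3 - <<'E'
from h import *
s=manip.get_state();T=Rn.from_quat(s["tool_rot"]).as_matrix();print(s["tcp_pos"],s["q"],T.round(3))
print(T.T@(np.array([525,140,155])-s["tcp_pos"]), .125-np.arctan2(T[1,1],T[0,1]))
E
```

```text
clock: 6.75
tcp_pos: [509.7, -29.0, 155.3]
tool_rot: [0.739, 0.674, 0.0, 0.001]
wrist_force: [-0.0, -0.8, -3.0]
opening: 0.157
[509.6543398  -28.98056441 155.27640449] [ 0.50490421  0.17371675 -0.58230776  1.89890198  0.1082055   1.09779562
 -0.21072019] [[ 0.091  0.996  0.002]
 [ 0.996 -0.091 -0.001]
 [-0.001  0.002 -1.   ]]
[ 1.69676079e+02 -7.11054975e-02  1.41863970e-01] 0.2159807319864308
```

```bash
python3 -m jog '[[0.5,0,0,0,0,-0.006],[1.7,0,0,0,0,-0.02],[3.6,0,0,0,0,-0.045],[5.8,0,0,0,0,-0.07],[8,0,0,0,0,-0.1],[10.2,0,0,0,0,-0.13],[12.4,0,0,0,0,-0.16],[14.4,0,0,0,0,-0.185],[16.1,0,0,0,0,-0.21],[17,0,0,0,0,-0.216]]'; python3 - <<'E'
from h import *
s=manip.get_state();T=Rn.from_quat(s["tool_rot"]).as_matrix();print(s["tcp_pos"],s["q"])
yaw=.125; e=np.array([np.cos(yaw),np.sin(yaw),0]); edge=np.array([544.1,150.3,0])
tgt=edge+e*(40+81.6)+np.array([0,0,155]); 
print(T.T@(tgt-s["tcp_pos"]), .125-np.arctan2(T[1,1],T[0,1]))
E
```

```text
clock: 8.0
tcp_pos: [525.1, 141.6, 155.1]
tool_rot: [0.661, 0.75, 0.0, 0.001]
wrist_force: [-0.3, -0.1, -2.7]
opening: 0.155
[525.13091854 141.55483771 155.07804544] [ 0.27112148  0.26774323 -0.70524147  1.81804442  0.19280128  1.12367821
 -0.37363158]
[  6.08184582 141.52116857   0.29566034] -0.001627967563642585
```

```bash
python3 -m jog '[[0,0.4,0,0,0,0],[0.1,1.4,0.1,0,0,0],[0.1,3,0.3,0,0,0],[0.2,4.8,0.7,0,0,0],[0.3,6.7,1.2,0,0,0],[0.3,8.6,1.7,0,0,0],[0.4,10.5,2.2,0,0,0],[0.4,12.2,2.6,0,0,0],[0.5,13.5,2.9,0,0,0],[0.5,14.1,3,0,0,0]]'; python3 -m jog '[[0,0,0,0,0,0]]'; python3 - <<'E'
from h import *
import pickle
pickle.dump((manip.camera_model("wrist"),manip.get_state()),open("w5.pkl","wb"))
for n in ("wrist","side"):
    im=manip.snapshot(n);cv2.imwrite(f"pics/{n}5.png",im[:,:,::-1])
cv2.imwrite("pics/x5.png",cv2.resize(im[100:260,200:360,::-1],(600,600),interpolation=2))
s=manip.get_state();print(s["q"],s["tcp_pos"],s["wrist_force"])
E
```

```text
clock: 9.25
tcp_pos: [665.2, 164.2, 124.6]
tool_rot: [0.661, 0.75, 0.0, 0.001]
wrist_force: [0.4, -0.0, -2.9]
opening: 0.158
clock: 9.38
tcp_pos: [665.3, 164.2, 124.4]
tool_rot: [0.661, 0.75, 0.0, 0.0]
wrist_force: [-0.0, -0.1, -3.6]
opening: 0.156
[ 0.13686616  0.57050962 -0.62588266  1.48933039  0.34823596  1.19396112
 -0.41624321] [664.93132623 164.13016427 124.58374011] [ 0.46764532 -0.71583596 -3.05966207]
```

View pics/wrist5.png

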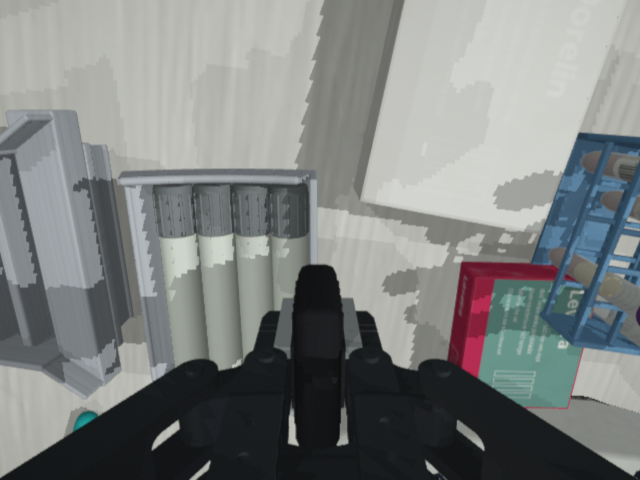

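View pics/x5.png

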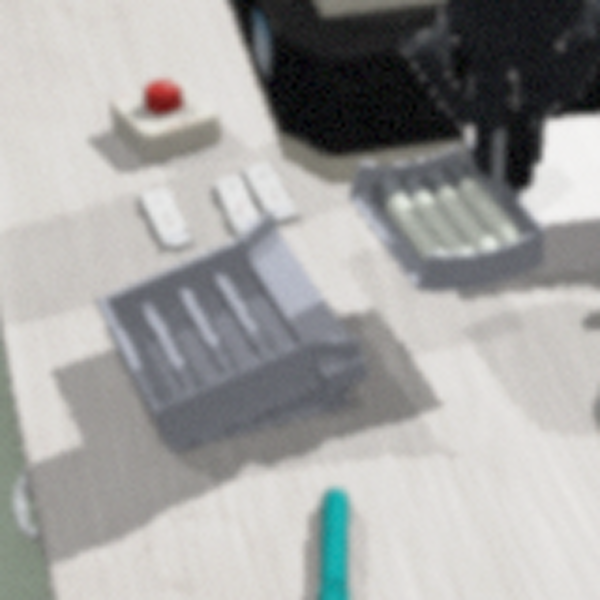

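```bash
python3 - <<'E'
import cv2
a=cv2.imread("pics/wrist5.png")
cv2.imwrite("pics/c5.png",cv2.resize(a[100:410,0:190],None,fx=1.9*1.01,fy=1.92,interpolation=cv2.INTER_CUBIC))
cv2.imwrite("pics/c5.png",cv2.resize(a[100:300,0:190],None,fx=3,fy=3,interpolation=2))
cv2.imwrite("pics/c5b.png",cv2.resize(a[260:410,0:190],None,fx=3,fy=3,interpolation=2))
E
```

```text
(no output)
```

View pics/c5.png

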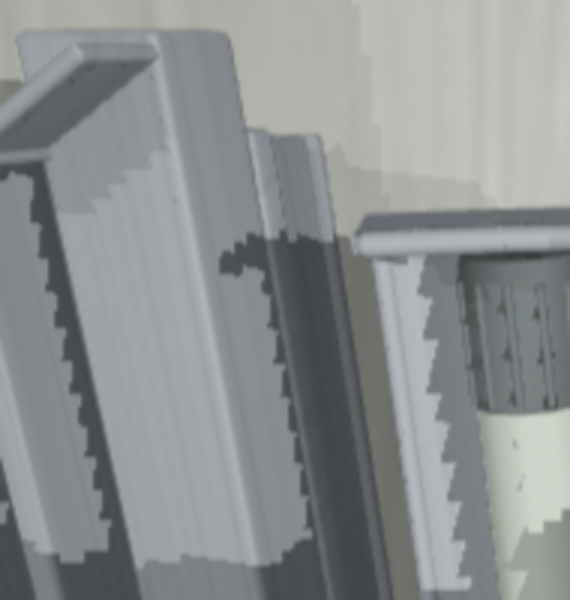

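View pics/c5b.png

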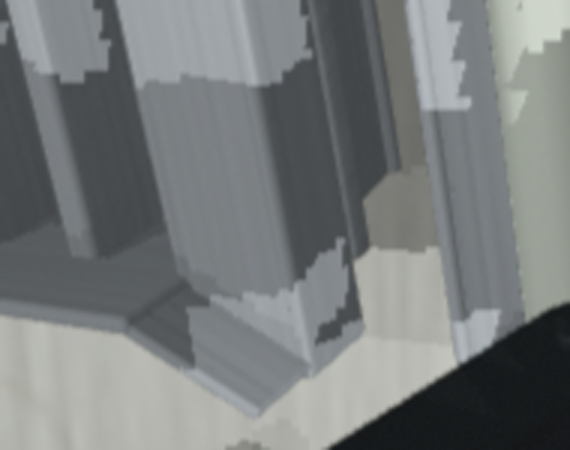

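```bash
python3 - <<'E'
from h import *
import pickle
np.set_printoptions(precision=1,suppress=True)
m,s=pickle.load(open("w5.pkl","rb"));T=Rn.from_quat(s["tool_rot"]).as_matrix();t=s["tcp_pos"]
r=lambda p,z:T.T@(onz(m,p,z)-t)
for p in [(56.7,133.3),(74,212),(88.3,286.7),(100,355)]: print("edge",r(p,51),onz(m,p,51))
for p in [(126.7,186.7),(140,295)]: print("lip",r(p,t[2]-47.3))
print("wing+y tip top",r((52,113),64.7),onz(m,(52,113),64.7)); print("wing-y top",r((86.7,397),64.7),r((103,385),51))
# check model rack in wrist
o4=np.array([486,143,0.]);R4=Rn.from_euler("z",.125).as_matrix()
P=proj(m,np.array(RKP)@R4.T+o4);print(P)
overlay(cv2.imread("pics/wrist5.png"),m,0,R4,o4,RKP,RKS,(0,90,190,320),1.85,"pics/o5.png")
E
```

```text
edge [  68.1 -122.    73.3] [535.7 216.4  51. ]
edge [  30.6 -120.8   73.3] [541.7 179.4  51. ]
edge [  -9.5 -120.6   73.3] [546.9 139.6  51. ]
edge [ -50.6 -121.2   73.3] [551.5  98.7  51. ]
lip [ 47.8 -80.6  47.2]
lip [ -1.9 -81.7  47.3]
wing+y tip top [  77.1 -113.8   59.6] [542.7 226.4  64.7]
wing-y top [ -67.5 -124.    59.7] [ -70.3 -122.7   73.4]
[[ 103.2  380.1]
 [  56.1  129.2]
 [  59.8  353.6]
 [  16.5  157.4]
 [  84.6  396.2]
 [  29.5  130.4]
 [ -93.2  352.8]
 [-165.6  147.5]
 [ -67.   340.3]
 [-130.6  145.3]]
```

View pics/o5.png

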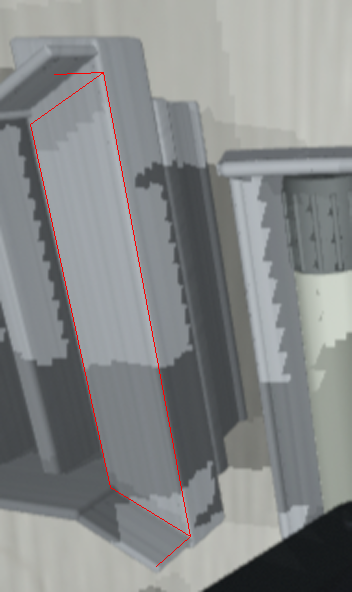

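The fitted rack model lies on the landing edge in the wrist picture. The lip is parallel to it, 40 mm short and 26 mm above. Moving 45 mm forward, staying about 8 mm high.

```bash
python3 -m jog '[[0,-0.3,0,0,0,0],[0,-0.9,0.1,0,0,0],[0.1,-1.7,0.3,0,0,0],[0.1,-2.6,0.6,0,0,0],[0.15,-3.4,0.9,0,0,0],[0.15,-4,1.2,0,0,0],[0.15,-4.4,1.4,0,0,0],[0.15,-4.5,1.45,0,0,0],[0.15,-4.5,1.45,0,0,0]]'; python3 - <<'E'
from h import *
import pickle
pickle.dump((manip.camera_model("wrist"),manip.get_state()),open("w6.pkl","wb"))
w=manip.snapshot("wrist");cv2.imwrite("pics/w6.png",w[:,:,::-1]);im=manip.snapshot("side");cv2.imwrite("pics/side6.png",im[:,:,::-1])
a=cv2.resize(w[150:400,30:230,::-1],(480,600),interpolation=2);b=cv2.resize(im[140:230,230:320,::-1],(320,320),interpolation=2)
b=cv2.copyMakeBorder(b,0,280,0,0,cv2.BORDER_CONSTANT)
cv2.imwrite("pics/x6.png",cv2.hconcat([a,b]))
s=manip.get_state();print(s["q"],s["tcp_pos"],s["wrist_force"])
E
```

```text
clock: 10.6
tcp_pos: [620.3, 159.9, 110.1]
tool_rot: [0.661, 0.75, 0.0, 0.001]
wrist_force: [-0.5, 0.2, -3.1]
opening: 0.156
[ 0.16814442  0.50385331 -0.64393174  1.62183567  0.32808554  1.12541916
 -0.43285105] [620.39513523 159.9573451  110.17831054] [ 0.2517072  -0.21411313 -3.15363952]
```

View pics/x6.png

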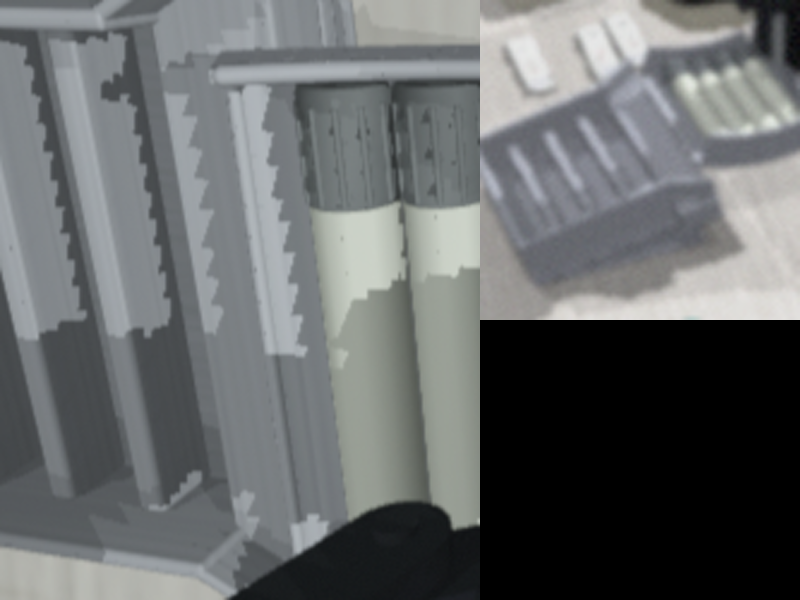

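```bash
python3 - <<'E'
from h import *
import pickle
np.set_printoptions(precision=1,suppress=True)
m,s=pickle.load(open("w6.pkl","rb"));T=Rn.from_quat(s["tool_rot"]).as_matrix();t=s["tcp_pos"]
f=lambda a:(30+a[0]/2.4,150+a[1]/2.4)
r=lambda p,z:T.T@(onz(m,f(p),z)-t)
for p in [(170,90),(222,400),(146,40)]: print("low",r(p,45.4))
for p in [(232,90),(270,350),(297,550)]: print("lip",r(p,t[2]-47.3))
R4=Rn.from_euler("z",.125).as_matrix();o4=np.array([486,144.5,0.])
overlay(cv2.imread("pics/w6.png"),m,0,R4,o4,RKP,RKS,(30,150,200,250),2.4,"pics/o6.png")
E
```

```text
low [  44.4 -101.    64.6]
low [ -22.2 -100.6   64.6]
low [  53.9 -104.    64.6]
lip [ 47.5 -80.7  47.2]
lip [ -2.3 -80.6  47.2]
lip [-47.  -80.9  47.3]
```

View pics/o6.png

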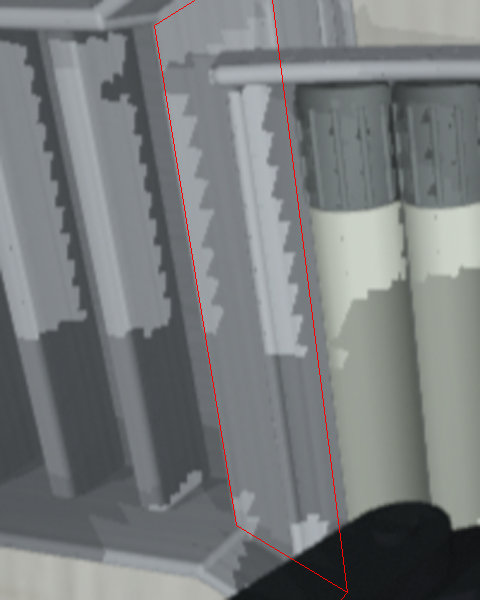

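The lip is 5.1 mm past the edge, by the lower landing line 20 mm ahead of it. Lowering to contact with force checks.

```bash
python3 -m jog '[[0,0,0.2,0,0,0],[0,0,0.4,0,0,0],[0,0,0.5,0,0,0],[0,0,0.5,0,0,0]]';python3 -m jog '[[0,0,0.1,0,0,0],[0,0,0.2,0,0,0],[0,0,0.2,0,0,0]]'; python3 -m jog '[[0,0,0.1,0,0,0],[0,0,0.1,0,0,0]]'
```

```text
clock: 11.2
tcp_pos: [620.3, 160.0, 105.0]
tool_rot: [0.661, 0.75, 0.0, 0.0]
wrist_force: [-0.2, -0.1, -4.4]
opening: 0.154
clock: 11.58
tcp_pos: [620.3, 159.9, 102.9]
tool_rot: [0.661, 0.75, -0.0, 0.0]
wrist_force: [-0.2, 0.7, -2.3]
opening: 0.159
clock: 11.82
tcp_pos: [620.4, 160.0, 102.0]
tool_rot: [0.661, 0.75, 0.0, 0.001]
wrist_force: [0.4, -0.4, -1.7]
opening: 0.154
```

```bash
python3 -m jog '[[0,0,0.1,0,0,0],[0,0,0.1,0,0,0]]';python3 -c "
from rig import manip
s=manip.get_state();print(s['wrist_force'],s['wrist_torque'],s['tcp_pos'])"; python3 -m jog '[[0,0,0.1,0,0,0],[0,0,0.1,0,0,0]]';python3 -c "
from rig import manip
s=manip.get_state();print(s['wrist_force'],s['wrist_torque'],s['tcp_pos'])"
```

```text
clock: 12.08
tcp_pos: [620.6, 160.0, 101.6]
tool_rot: [0.661, 0.75, 0.0, 0.001]
wrist_force: [-1.7, -0.9, 5.3]
opening: 0.154
[-1.66155873 -0.85367268  5.311682  ] [-0.28268905  0.74404942 -0.03195956] [620.5537773  160.02852966 101.61679495]
clock: 12.32
tcp_pos: [620.8, 160.1, 101.4]
tool_rot: [0.661, 0.75, 0.0, 0.001]
wrist_force: [-0.9, -1.0, 6.8]
opening: 0.155
[-0.88369396 -0.99034684  6.76529714] [-0.28765941  1.07801649  0.05044694] [620.75935151 160.14340313 101.42234231]
```

Contact made: the wrist force moved from -3 to about +6 N. Now the tilting rows, about the landing edge, which is fixed at (0,-76,50.4) in the tool frame.

```bash
cat > plan.py <<'E'
import sys; from h import *
P=np.array([0,-76,50.4]); s=manip.get_state();T=Rn.from_quat(s["tool_rot"]).as_matrix()
b=float(sys.argv[1]); extra=np.array([float(v) for v in sys.argv[2].split(",")])  # mm world along rack x (horizontal), ignored 0
e=np.array([np.cos(.125),np.sin(.125),0])
tilt=np.degrees(np.arcsin(T[:,2]@e)); piv=s["tcp_pos"]+T@P
print("clock",s["clock"],"tilt",round(tilt,2),"pivot along/z",np.round([(piv-[544.1,150.3,51])@e,piv[2]],1),"F",s["wrist_force"].round(1),"M",s["wrist_torque"].round(2),"q",s["q"].round(2))
rows=[]
for th in [float(v) for v in sys.argv[3].split(",")]:
    R=Rn.from_rotvec([-np.radians(th),0,0]).as_matrix()
    d=P-R@P + T.T@(np.array([0,0,-b])+e*extra[0])
    rows.append([round(d[0]/10,2),round(d[1]/10,2),round(d[2]/10,2),round(-np.radians(th),3),0,0])
print(str(rows).replace(" ",""))
E
python3 plan.py 0.8 0 0.3,1,2,3,4,5,6,7,7.7,8
```

```text
clock 12.325 tilt 0.11 pivot along/z [ 1.4 50.9] F [-0.9 -1.   6.8] M [-0.29  1.08  0.05] q [ 0.17  0.51 -0.64  1.63  0.34  1.11 -0.44]
[[np.float64(0.0),np.float64(-0.03),np.float64(0.04),np.float64(-0.005),0,0],[np.float64(0.0),np.float64(-0.09),np.float64(-0.05),np.float64(-0.017),0,0],[np.float64(0.0),np.float64(-0.18),np.float64(-0.18),np.float64(-0.035),0,0],[np.float64(0.0),np.float64(-0.27),np.float64(-0.31),np.float64(-0.052),0,0],[np.float64(0.0),np.float64(-0.37),np.float64(-0.44),np.float64(-0.07),0,0],[np.float64(0.0),np.float64(-0.47),np.float64(-0.56),np.float64(-0.087),0,0],[np.float64(0.0),np.float64(-0.57),np.float64(-0.69),np.float64(-0.105),0,0],[np.float64(0.0),np.float64(-0.67),np.float64(-0.81),np.float64(-0.122),0,0],[np.float64(0.0),np.float64(-0.74),np.float64(-0.89),np.float64(-0.134),0,0],[np.float64(0.0),np.float64(-0.78),np.float64(-0.93),np.float64(-0.14),0,0]]
```

```bash
sed -i 's/round(d\[\([012]\)\]\/10,2)/float(round(d[\1]\/10,2))/g; s/round(-np.radians(th),3)/float(round(-np.radians(th),3))/' plan.py
python3 -m jog '[[0,-0.03,0.04,-0.005,0,0],[0,-0.09,-0.05,-0.017,0,0],[0,-0.18,-0.18,-0.035,0,0],[0,-0.27,-0.31,-0.052,0,0],[0,-0.37,-0.44,-0.07,0,0]]'; python3 plan.py 0.8 0 1,2,3,4
```

```text
clock: 12.95
tcp_pos: [617.5, 159.8, 106.7]
tool_rot: [0.661, 0.75, 0.027, 0.025]
wrist_force: [-0.5, -0.1, 5.4]
opening: 0.156
clock 12.95 tilt 4.21 pivot along/z [ 1.9 50.8] F [-0.5 -0.1  5.4] M [-0.27  0.87  0.05] q [ 0.18  0.46 -0.65  1.7   0.34  1.03 -0.45]
[[0.0,-0.09,-0.05,-0.017,0,0],[0.0,-0.19,-0.18,-0.035,0,0],[0.0,-0.28,-0.31,-0.052,0,0],[0.0,-0.38,-0.44,-0.07,0,0]]
```

```bash
python3 -m jog '[[0,-0.12,-0.05,-0.017,0,0],[0,-0.22,-0.18,-0.035,0,0],[0,-0.32,-0.31,-0.052,0,0],[0,-0.42,-0.44,-0.07,0,0],[0,-0.42,-0.44,-0.07,0,0]]'; python3 - <<'E'
from h import *
im=manip.snapshot("side");b=cv2.resize(im[140:230,230:320,::-1],(500,500),interpolation=2);cv2.imwrite("pics/x7.png",b)
E
python3 plan.py 0.8 -0.4 0.5,1,1.5,2
```

```text
clock: 13.58
tcp_pos: [613.4, 159.3, 111.9]
tool_rot: [0.659, 0.748, 0.054, 0.049]
wrist_force: [-1.3, -0.4, 5.5]
opening: 0.154
clock 13.625 tilt 8.31 pivot along/z [ 2.  50.9] F [-1.   0.2  6.9] M [-0.22  0.87  0.03] q [ 0.2   0.4  -0.66  1.76  0.35  0.94 -0.47]
[[0.0,-0.1,0.01,-0.009,0,0],[0.0,-0.14,-0.06,-0.017,0,0],[0.0,-0.19,-0.12,-0.026,0,0],[0.0,-0.23,-0.19,-0.035,0,0]]
```

View pics/x7.png

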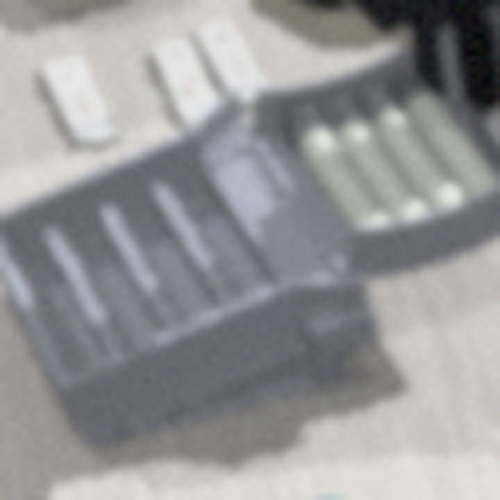

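All four tubes are still in the scoop with the lip on the landing. Continuing in small steps.

```bash
python3 -m jog '[[0,-0.1,0.01,-0.009,0,0],[0,-0.14,-0.06,-0.017,0,0],[0,-0.19,-0.12,-0.026,0,0],[0,-0.23,-0.19,-0.035,0,0],[0,-0.23,-0.19,-0.035,0,0]]'; python3 plan.py 0.8 -0.4 0.5,1,1.5,2; cat > pic.py <<'E'
import sys; from h import *
im=manip.snapshot("side");cv2.imwrite(sys.argv[1],cv2.resize(im[140:230,230:320,::-1],(450,450),interpolation=2))
E
python3 pic.py pics/x8.png
```

```text
clock: 14.25
tcp_pos: [611.3, 159.1, 114.3]
tool_rot: [0.658, 0.747, 0.068, 0.061]
wrist_force: [-1.3, -1.8, 6.2]
opening: 0.155
clock 14.25 tilt 10.4 pivot along/z [ 2.1 51. ] F [-1.3 -1.8  6.2] M [-0.24  0.93  0.02] q [ 0.2   0.37 -0.66  1.8   0.35  0.9  -0.48]
[[0.0,-0.1,0.01,-0.009,0,0],[0.0,-0.14,-0.06,-0.017,0,0],[0.0,-0.19,-0.13,-0.026,0,0],[0.0,-0.23,-0.19,-0.035,0,0]]
```

View pics/x8.png

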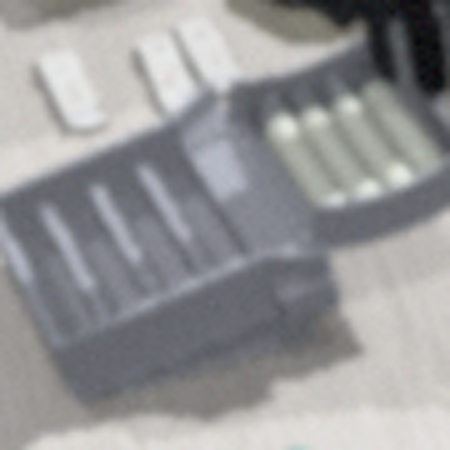

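```bash
python3 -m jog '[[0,-0.08,0.03,-0.005,0,0],[0,-0.11,0,-0.01,0,0],[0,-0.13,-0.04,-0.015,0,0],[0,-0.16,-0.08,-0.021,0,0],[0,-0.19,-0.12,-0.026,0,0],[0,-0.19,-0.12,-0.026,0,0]]'; python3 plan.py 0.8 -0.4 0.3,0.6,0.9,1.2,1.5;python3 pic.py pics/x9.png
```

```text
clock: 15.05
tcp_pos: [609.6, 158.9, 116.0]
tool_rot: [0.658, 0.746, 0.078, 0.07]
wrist_force: [-1.9, -1.0, 6.6]
opening: 0.154
clock 15.05 tilt 11.96 pivot along/z [ 2.1 50.9] F [-1.9 -1.   6.6] M [-0.36  1.09  0.01] q [ 0.21  0.35 -0.66  1.82  0.36  0.86 -0.49]
[[0.0,-0.08,0.03,-0.005,0,0],[0.0,-0.11,-0.01,-0.01,0,0],[0.0,-0.14,-0.05,-0.016,0,0],[0.0,-0.16,-0.09,-0.021,0,0],[0.0,-0.19,-0.13,-0.026,0,0]]
```

View pics/x9.png

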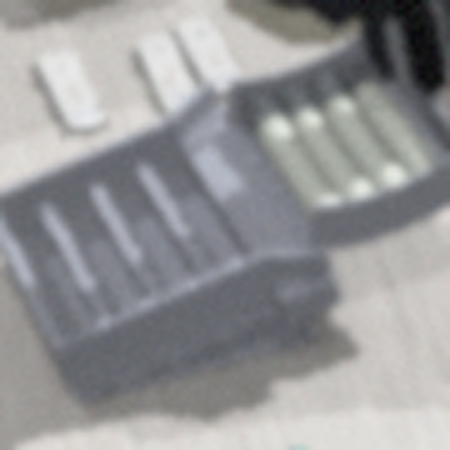

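```bash
python3 -m jog '[[0,-0.08,0.03,-0.005,0,0],[0,-0.11,-0.01,-0.01,0,0],[0,-0.14,-0.05,-0.016,0,0],[0,-0.16,-0.09,-0.021,0,0],[0,-0.19,-0.13,-0.026,0,0],[0,-0.19,-0.13,-0.026,0,0]]'; python3 plan.py 0.8 -0.4 0.3,0.6,0.9,1.2;python3 pic.py pics/x10.png
```

```text
clock: 15.85
tcp_pos: [607.8, 158.7, 117.8]
tool_rot: [0.657, 0.745, 0.088, 0.079]
wrist_force: [-2.4, -1.2, 7.0]
opening: 0.154
clock 15.85 tilt 13.51 pivot along/z [ 2.1 51. ] F [-2.4 -1.2  7. ] M [-0.27  1.07 -0.02] q [ 0.21  0.33 -0.66  1.85  0.36  0.83 -0.49]
[[0.0,-0.08,0.03,-0.005,0,0],[0.0,-0.11,-0.01,-0.01,0,0],[0.0,-0.14,-0.05,-0.016,0,0],[0.0,-0.16,-0.09,-0.021,0,0]]
```

View pics/x10.png

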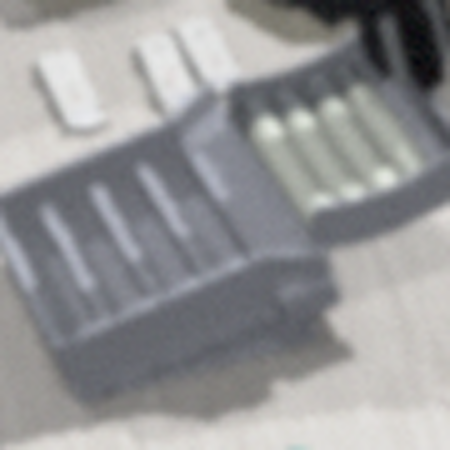

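The tubes have moved up to the lip and the first is close to leaving. From here each step is about 0.9° plus a hold.

```bash
python3 -m jog '[[0,-0.08,0.03,-0.005,0,0],[0,-0.11,-0.01,-0.01,0,0],[0,-0.14,-0.05,-0.016,0,0],[0,-0.14,-0.05,-0.016,0,0],[0,-0.14,-0.05,-0.016,0,0],[0,-0.14,-0.05,-0.016,0,0]]'; python3 plan.py 0.8 -0.4 0.3,0.6,0.9,1.2;python3 pic.py pics/x11.png
```

```text
clock: 16.65
tcp_pos: [606.7, 158.5, 118.8]
tool_rot: [0.656, 0.744, 0.094, 0.084]
wrist_force: [-2.7, -0.5, 8.8]
opening: 0.16
clock 16.65 tilt 14.49 pivot along/z [ 2.2 51. ] F [-2.7 -0.5  8.8] M [-0.33  1.18 -0.  ] q [ 0.21  0.32 -0.66  1.87  0.37  0.81 -0.5 ]
[[0.0,-0.09,0.03,-0.005,0,0],[0.0,-0.11,-0.01,-0.01,0,0],[0.0,-0.14,-0.05,-0.016,0,0],[0.0,-0.17,-0.09,-0.021,0,0]]
```

View pics/x11.png

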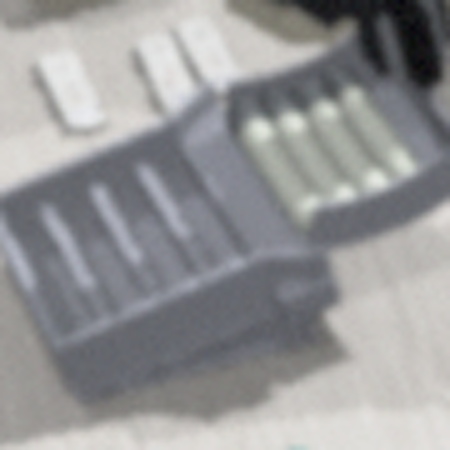

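```bash
python3 -m jog '[[0,-0.09,0.02,-0.005,0,0],[0,-0.11,-0.02,-0.01,0,0],[0,-0.14,-0.06,-0.016,0,0],[0,-0.14,-0.06,-0.016,0,0],[0,-0.14,-0.06,-0.016,0,0],[0,-0.14,-0.06,-0.016,0,0]]'; python3 plan.py 0.7 -0.4 0.3,0.6,0.9,1.2;python3 pic.py pics/x12.png
```

```text
clock: 17.45
tcp_pos: [605.5, 158.4, 119.9]
tool_rot: [0.655, 0.743, 0.1, 0.09]
wrist_force: [-2.7, -1.5, 7.1]
opening: 0.154
clock 17.45 tilt 15.46 pivot along/z [ 2.1 51. ] F [-2.7 -1.5  7.1] M [-0.34  1.22 -0.01] q [ 0.22  0.3  -0.66  1.88  0.37  0.79 -0.51]
[[0.0,-0.08,0.02,-0.005,0,0],[0.0,-0.11,-0.02,-0.01,0,0],[0.0,-0.14,-0.06,-0.016,0,0],[0.0,-0.16,-0.1,-0.021,0,0]]
```

View pics/x12.png

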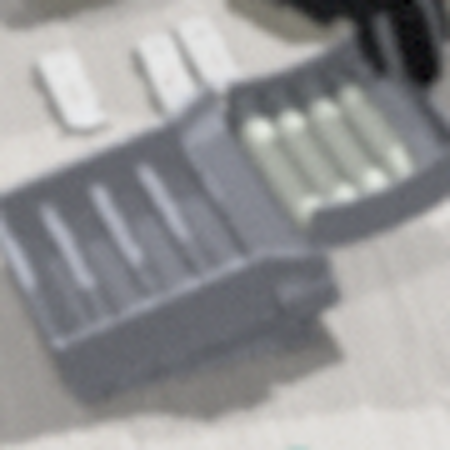

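```bash
python3 -m jog '[[0,-0.08,0.02,-0.005,0,0],[0,-0.11,-0.02,-0.01,0,0],[0,-0.14,-0.06,-0.016,0,0],[0,-0.14,-0.06,-0.016,0,0],[0,-0.14,-0.06,-0.016,0,0]]'; python3 plan.py 0.7 -0.4 0.3,0.6,0.9,1.2;python3 pic.py pics/x13.png
```

```text
clock: 18.12
tcp_pos: [604.4, 158.2, 120.9]
tool_rot: [0.655, 0.742, 0.106, 0.096]
wrist_force: [-3.0, -0.3, 8.1]
opening: 0.156
clock 18.125 tilt 16.44 pivot along/z [ 2.1 51.1] F [-3.  -0.3  8.1] M [-0.25  1.2  -0.02] q [ 0.22  0.29 -0.66  1.9   0.37  0.77 -0.51]
[[0.0,-0.08,0.02,-0.005,0,0],[0.0,-0.11,-0.02,-0.01,0,0],[0.0,-0.14,-0.06,-0.016,0,0],[0.0,-0.17,-0.1,-0.021,0,0]]
```

View pics/x13.png

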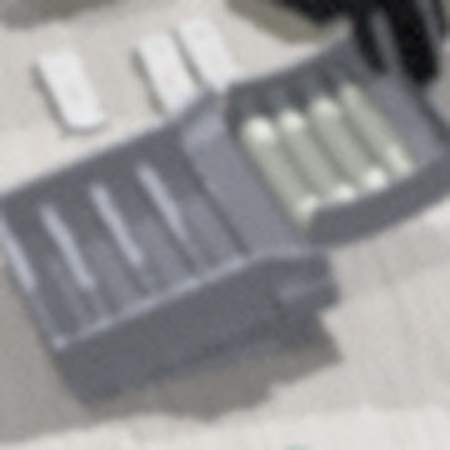

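```bash
python3 -m jog '[[0,-0.08,0.02,-0.005,0,0],[0,-0.11,-0.02,-0.01,0,0],[0,-0.14,-0.06,-0.016,0,0],[0,-0.14,-0.06,-0.016,0,0],[0,-0.14,-0.06,-0.016,0,0]]'; python3 plan.py 0.7 -0.4 0.3,0.6,0.9,1.2;python3 pic.py pics/x14.png;  python3 - <<'E'
from h import *
w=manip.snapshot("wrist");cv2.imwrite("pics/w14.png",w[:,:,::-1])
E
```

```text
clock: 18.8
tcp_pos: [603.2, 158.1, 122.0]
tool_rot: [0.654, 0.741, 0.112, 0.101]
wrist_force: [-2.5, -1.5, 7.2]
opening: 0.158
clock 18.8 tilt 17.41 pivot along/z [ 2.2 51.1] F [-2.5 -1.5  7.2] M [-0.27  1.14  0.02] q [ 0.22  0.28 -0.66  1.91  0.38  0.75 -0.52]
[[0.0,-0.09,0.02,-0.005,0,0],[0.0,-0.11,-0.02,-0.01,0,0],[0.0,-0.14,-0.06,-0.016,0,0],[0.0,-0.17,-0.1,-0.021,0,0]]
```

View pics/x14.png

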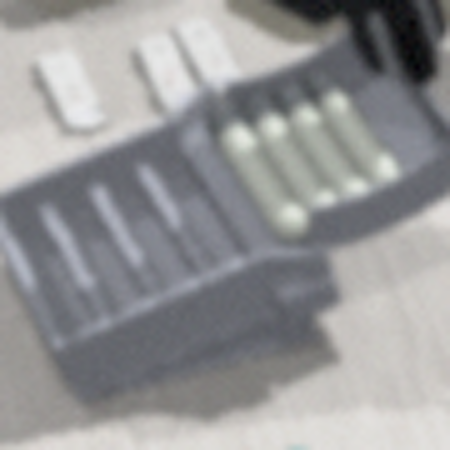

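View pics/w14.png

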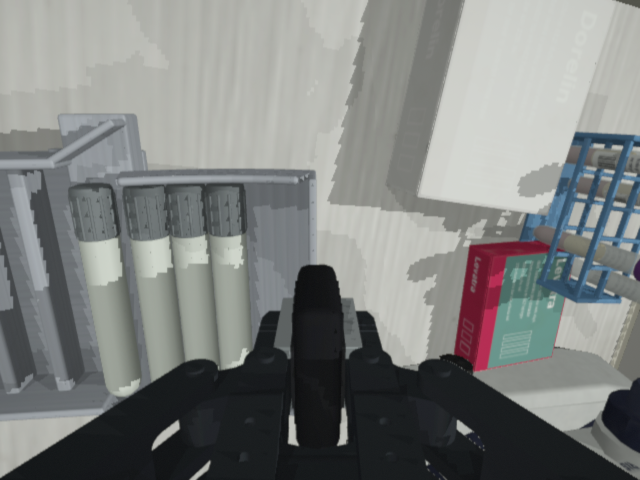

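The first tube is just rolling off the lip at 17.4° (wrist picture, tube at (105,290)) and the other three are still inside. Holding so it can settle.

```bash
python3 -m jog '[[0,-0.06,0.06,0,0,0],[0,-0.06,0.06,0,0,0],[0,-0.06,0.06,0,0,0],[0,-0.06,0.06,0,0,0]]'; python3 plan.py 0.7 -0.4 0.3,0.6,0.9,1.2;python3 pic.py pics/x15.png
```

```text
clock: 19.4
tcp_pos: [603.1, 158.1, 122.0]
tool_rot: [0.654, 0.741, 0.113, 0.102]
wrist_force: [-2.6, -2.3, 7.8]
opening: 0.157
clock 19.4 tilt 17.46 pivot along/z [ 2.1 51.1] F [-2.6 -2.3  7.8] M [-0.29  1.23 -0.04] q [ 0.22  0.28 -0.66  1.91  0.38  0.74 -0.52]
[[0.0,-0.09,0.02,-0.005,0,0],[0.0,-0.11,-0.02,-0.01,0,0],[0.0,-0.14,-0.06,-0.016,0,0],[0.0,-0.17,-0.1,-0.021,0,0]]
```

View pics/x15.png

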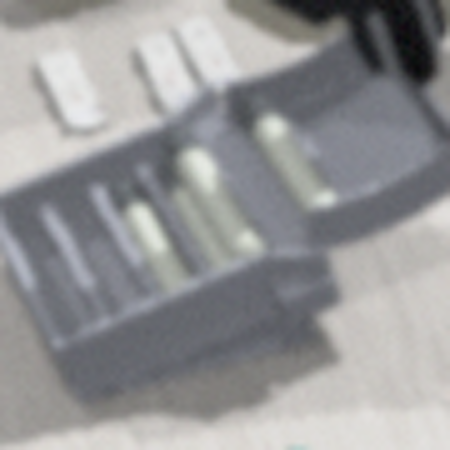

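Three tubes are out (at (155,240), (200,220) and (220,200) in the crop) and still moving, with one left in the scoop. Holding.

```bash
python3 -m jog '[[0,-0.06,0.05,0,0,0],[0,-0.06,0.05,0,0,0],[0,-0.06,0.05,0,0,0],[0,-0.06,0.05,0,0,0]]'; python3 plan.py 0.7 -0.4 0.3,0.6,0.9,1.2;python3 pic.py pics/x16.png
```

```text
clock: 19.95
tcp_pos: [603.0, 158.1, 122.1]
tool_rot: [0.654, 0.741, 0.113, 0.102]
wrist_force: [-2.4, -2.1, 7.7]
opening: 0.157
clock 19.95 tilt 17.52 pivot along/z [ 2.1 51.2] F [-2.4 -2.1  7.7] M [-0.26  1.1   0.03] q [ 0.22  0.27 -0.66  1.92  0.38  0.74 -0.52]
[[0.0,-0.09,0.01,-0.005,0,0],[0.0,-0.11,-0.02,-0.01,0,0],[0.0,-0.14,-0.06,-0.016,0,0],[0.0,-0.17,-0.1,-0.021,0,0]]
```

View pics/x16.png

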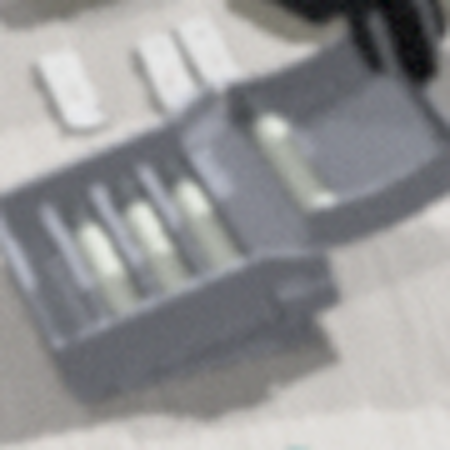

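Tubes now sit in grooves 2, 3 and 4, and the last is still in the scoop. It should roll over them into groove 1. Continuing.

```bash
python3 -m jog '[[0,-0.09,0.01,-0.005,0,0],[0,-0.11,-0.02,-0.01,0,0],[0,-0.14,-0.06,-0.016,0,0],[0,-0.17,-0.1,-0.021,0,0],[0,-0.17,-0.1,-0.021,0,0]]'; python3 plan.py 0.7 -0.4 0.3,0.6,0.9,1.2;python3 pic.py pics/x17.png
```

```text
clock: 20.62
tcp_pos: [601.4, 158.0, 123.4]
tool_rot: [0.652, 0.74, 0.121, 0.11]
wrist_force: [-1.9, -0.8, 7.3]
opening: 0.16
clock 20.625 tilt 18.8 pivot along/z [ 2.1 51.2] F [-1.9 -0.8  7.3] M [-0.2   1.12  0.02] q [ 0.22  0.26 -0.66  1.94  0.39  0.72 -0.53]
[[0.0,-0.09,0.01,-0.005,0,0],[0.0,-0.11,-0.03,-0.01,0,0],[0.0,-0.14,-0.07,-0.016,0,0],[0.0,-0.17,-0.1,-0.021,0,0]]
```

```bash
python3 -m jog '[[0,-0.09,0.01,-0.005,0,0],[0,-0.11,-0.02,-0.01,0,0],[0,-0.14,-0.06,-0.016,0,0],[0,-0.17,-0.1,-0.021,0,0],[0,-0.17,-0.1,-0.021,0,0],[0,-0.17,-0.1,-0.021,0,0]]'; python3 plan.py 0.7 -0.4 0.3,0.6,0.9,1.2;python3 pic.py pics/x18.png
```

```text
clock: 21.42
tcp_pos: [599.8, 157.8, 124.6]
tool_rot: [0.651, 0.739, 0.129, 0.117]
wrist_force: [-3.0, -1.8, 8.0]
opening: 0.151
clock 21.425 tilt 20.06 pivot along/z [ 2.1 51.2] F [-3.  -1.8  8. ] M [-0.23  1.1  -0.02] q [ 0.22  0.24 -0.66  1.96  0.39  0.69 -0.54]
[[0.0,-0.09,0.01,-0.005,0,0],[0.0,-0.11,-0.03,-0.01,0,0],[0.0,-0.14,-0.07,-0.016,0,0],[0.0,-0.17,-0.11,-0.021,0,0]]
```

View pics/x18.png

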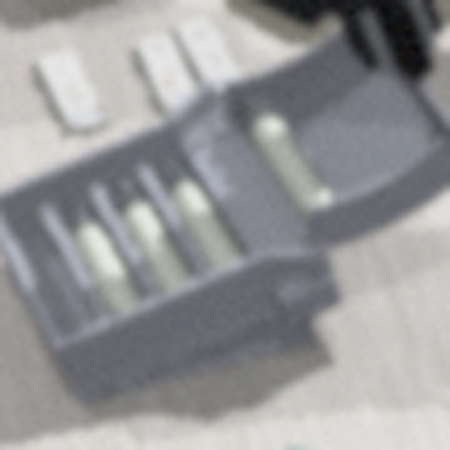

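```bash
python3 -m jog '[[0,-0.09,0.01,-0.005,0,0],[0,-0.11,-0.03,-0.01,0,0],[0,-0.14,-0.07,-0.016,0,0],[0,-0.17,-0.11,-0.021,0,0],[0,-0.17,-0.11,-0.021,0,0],[0,-0.17,-0.11,-0.021,0,0]]'; python3 plan.py 0.7 -0.4 0.3,0.6,0.9,1.2;python3 pic.py pics/x19.png
```

```text
clock: 22.22
tcp_pos: [598.2, 157.6, 125.9]
tool_rot: [0.65, 0.737, 0.137, 0.124]
wrist_force: [-2.8, -1.8, 7.0]
opening: 0.16
clock 22.225 tilt 21.33 pivot along/z [ 2.1 51.3] F [-2.8 -1.8  7. ] M [-0.2   1.14  0.02] q [ 0.22  0.22 -0.66  1.98  0.4   0.66 -0.56]
[[0.0,-0.09,0.01,-0.005,0,0],[0.0,-0.12,-0.03,-0.01,0,0],[0.0,-0.14,-0.07,-0.016,0,0],[0.0,-0.17,-0.11,-0.021,0,0]]
```

View pics/x19.png

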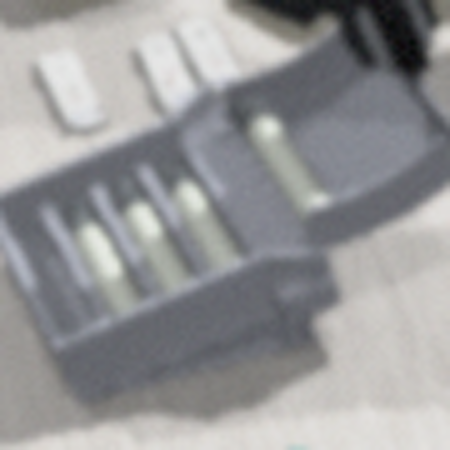

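```bash
python3 -m jog '[[0,-0.09,0.01,-0.005,0,0],[0,-0.12,-0.03,-0.01,0,0],[0,-0.14,-0.07,-0.016,0,0],[0,-0.17,-0.11,-0.021,0,0],[0,-0.17,-0.11,-0.021,0,0],[0,-0.17,-0.11,-0.021,0,0]]'; python3 plan.py 0.7 -0.4 0.3,0.6,0.9,1.2;python3 pic.py pics/x20.png
```

```text
clock: 23.02
tcp_pos: [596.6, 157.4, 127.1]
tool_rot: [0.648, 0.736, 0.145, 0.131]
wrist_force: [-2.7, -2.1, 7.3]
opening: 0.158
clock 23.025 tilt 22.6 pivot along/z [ 2.2 51.3] F [-2.7 -2.1  7.3] M [-0.23  1.11  0.04] q [ 0.22  0.21 -0.66  2.    0.41  0.63 -0.57]
[[0.0,-0.09,0.01,-0.005,0,0],[0.0,-0.12,-0.03,-0.01,0,0],[0.0,-0.14,-0.07,-0.016,0,0],[0.0,-0.17,-0.11,-0.021,0,0]]
```

View pics/x20.png

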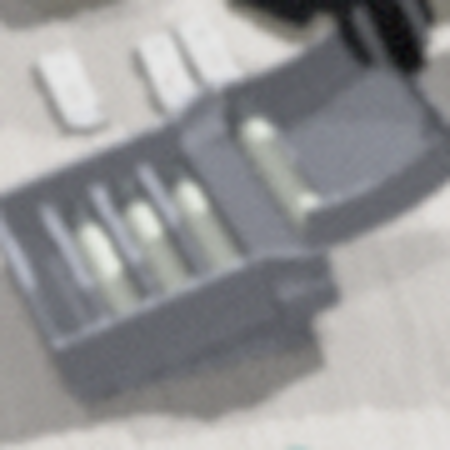

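```bash
python3 -m jog '[[0,-0.09,0.01,-0.005,0,0],[0,-0.12,-0.03,-0.01,0,0],[0,-0.14,-0.07,-0.016,0,0],[0,-0.17,-0.11,-0.021,0,0],[0,-0.17,-0.11,-0.021,0,0],[0,-0.17,-0.11,-0.021,0,0]]'; python3 plan.py 0.7 -0.4 0.3,0.6,0.9,1.2;python3 pic.py pics/x21.png
```

```text
clock: 23.82
tcp_pos: [595.0, 157.2, 128.2]
tool_rot: [0.647, 0.734, 0.153, 0.139]
wrist_force: [-2.7, -1.8, 8.1]
opening: 0.158
clock 23.825 tilt 23.86 pivot along/z [ 2.2 51.4] F [-2.7 -1.8  8.1] M [-0.21  1.12  0.04] q [ 0.22  0.19 -0.66  2.02  0.42  0.61 -0.59]
[[0.0,-0.09,0.01,-0.005,0,0],[0.0,-0.12,-0.03,-0.01,0,0],[0.0,-0.15,-0.07,-0.016,0,0],[0.0,-0.17,-0.11,-0.021,0,0]]
```

View pics/x21.png

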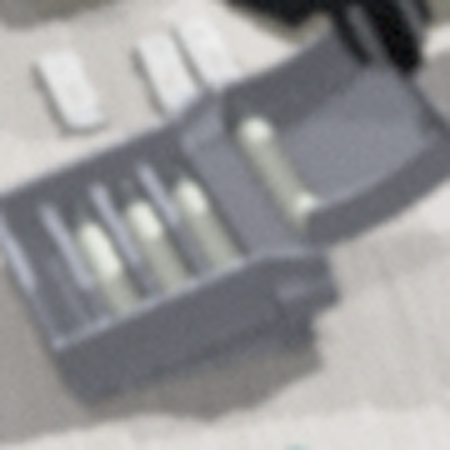

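```bash
python3 -m jog '[[0,-0.09,0.01,-0.005,0,0],[0,-0.12,-0.03,-0.01,0,0],[0,-0.15,-0.07,-0.016,0,0],[0,-0.15,-0.07,-0.016,0,0],[0,-0.15,-0.07,-0.016,0,0],[0,-0.15,-0.07,-0.016,0,0],[0,-0.15,-0.07,-0.016,0,0]]'; python3 plan.py 0.7 -0.4 0.3,0.6,0.9,1.2;python3 pic.py pics/x22.png
```

```text
clock: 24.75
tcp_pos: [593.7, 157.1, 129.1]
tool_rot: [0.646, 0.733, 0.16, 0.144]
wrist_force: [-3.3, -2.1, 7.6]
opening: 0.158
clock 24.75 tilt 24.85 pivot along/z [ 2.3 51.4] F [-3.3 -2.1  7.6] M [-0.22  1.15  0.03] q [ 0.22  0.18 -0.66  2.03  0.43  0.58 -0.6 ]
[[0.0,-0.09,0.01,-0.005,0,0],[0.0,-0.12,-0.03,-0.01,0,0],[0.0,-0.15,-0.07,-0.016,0,0],[0.0,-0.17,-0.11,-0.021,0,0]]
```

View pics/x22.png

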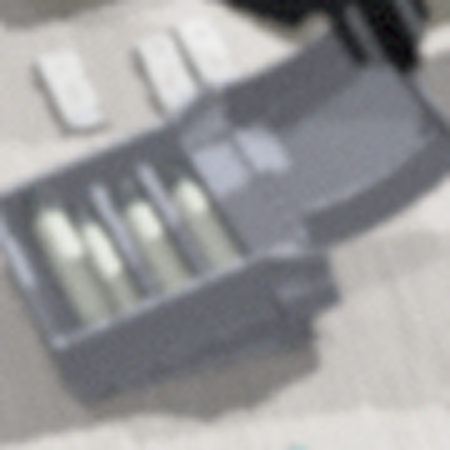

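All four have left, and the last is just reaching groove 1. Holding with the lip resting, then another look.

```bash
python3 -m jog '[[0,-0.06,0.04,0,0,0],[0,-0.06,0.04,0,0,0],[0,-0.06,0.04,0,0,0],[0,-0.06,0.04,0,0,0]]'; python3 pic.py pics/x23.png; python3 - <<'E'
from h import *
w=manip.snapshot("scene");cv2.imwrite("pics/sc23.png",cv2.resize(w[220:370,200:400,::-1],(800,600),interpolation=2))
E
```

```text
clock: 25.3
tcp_pos: [593.6, 157.1, 129.1]
tool_rot: [0.646, 0.732, 0.16, 0.145]
wrist_force: [-3.4, -1.4, 5.8]
opening: 0.154
```

View pics/x23.png

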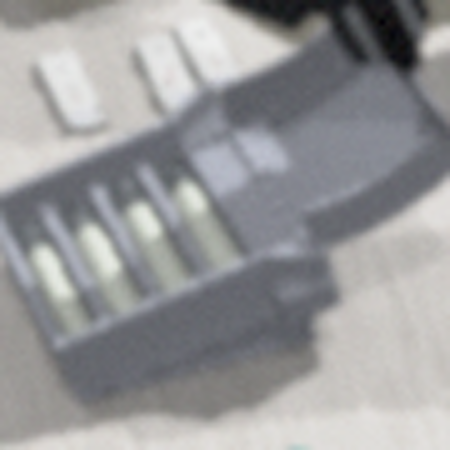

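View pics/sc23.png

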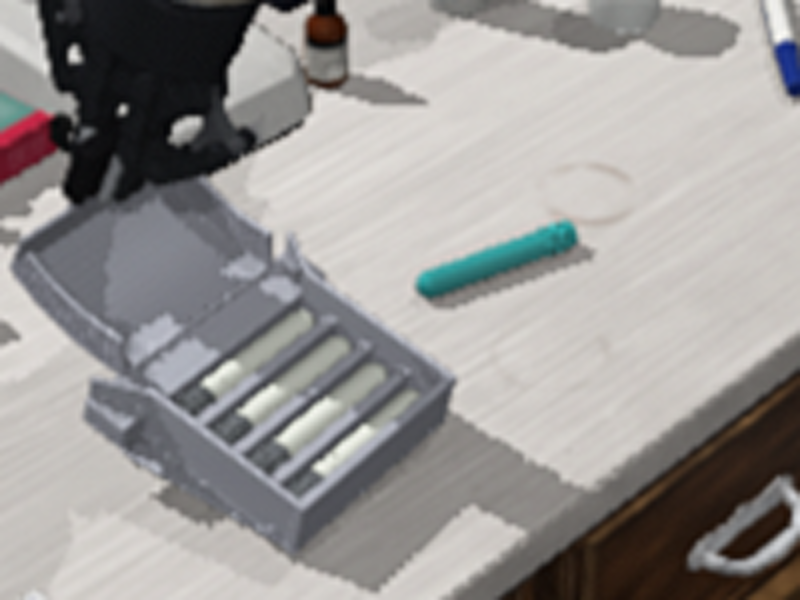

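All four are settled, one per groove. Lifting the scoop straight up and back off the rack, then levelling it.

```bash
python3 - <<'E'
from h import *
s=manip.get_state();T=Rn.from_quat(s["tool_rot"]).as_matrix();e=np.array([np.cos(.125),np.sin(.125),0])
for up,al in [(5,0),(15,3),(28,8),(40,14),(50,20)]: print((T.T@(np.array([0,0,up])+e*al)/10).round(2))
print("level", Rn.from_matrix(T.T@Rn.from_euler("z",.125).as_matrix()@np.array([[0,1,0],[1,0,0],[0,0,-1.]])).as_rotvec())
E
```

```text
[-0.    0.21 -0.45]
[-0.01  0.9  -1.23]
[-0.02  1.9  -2.2 ]
[-0.02  2.95 -3.04]
[-0.03  3.92 -3.69]
level [0.43465337 0.00561191 0.00074584]
```

```bash
python3 -m jog '[[0,0.2,-0.45,0,0,0],[0,0.9,-1.2,0,0,0],[0,1.9,-2.2,0.05,0,0],[0,2.95,-3.05,0.14,0,0],[0,3.9,-3.7,0.25,0,0],[0,3.9,-3.7,0.36,0,0],[0,3.9,-3.7,0.435,0.006,0],[0,3.9,-3.7,0.435,0.006,0]]'; python3 pic.py pics/x24.png; python3 - <<'E'
from h import *
s=manip.get_state();T=Rn.from_quat(s["tool_rot"]).as_matrix();print(s["tcp_pos"],s["wrist_force"],T.round(3),s["q"].round(2))
print(T.T@(np.array([515,140,175])-s["tcp_pos"]))
E
```

```text
clock: 26.4
tcp_pos: [614.2, 159.8, 178.8]
tool_rot: [0.662, 0.75, 0.0, -0.001]
wrist_force: [0.2, 0.2, -1.9]
opening: 0.16
[613.69752499 160.08801942 178.92705226] [-0.56190928  0.26146241 -1.97446973] [[-0.125  0.992  0.   ]
 [ 0.992  0.125  0.001]
 [ 0.001  0.001 -1.   ]] [ 0.19  0.43 -0.67  1.57  0.27  1.24 -0.4 ]
[  -7.56282366 -100.43935235    3.85900254]
```

View pics/x24.png

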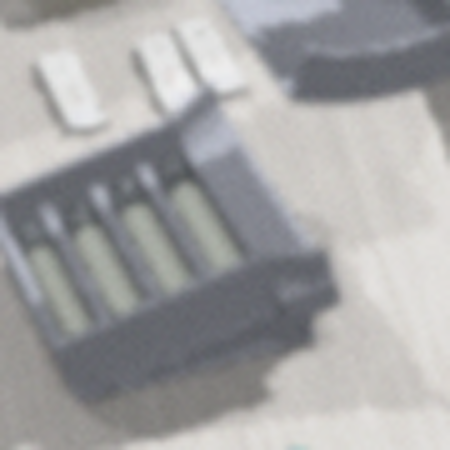

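```bash
python3 -m jog '[[0,-0.5,0,0,0,0],[-0.1,-1.7,0,0,0,0],[-0.2,-3.3,0,0,0,0],[-0.4,-5,0,0,0,0],[-0.5,-6.7,0,0,0,0],[-0.6,-8.3,0,0,0,0],[-0.7,-9.5,0,0,0,0],[-0.8,-10,0,0,0,0]]'; python3 - <<'E'
from h import *
s=manip.get_state();T=Rn.from_quat(s["tool_rot"]).as_matrix();print(s["tcp_pos"])
for p in ([512,-30,177],[534.6,-204.9,157]): print(T.T@(np.array(p)-s["tcp_pos"]))
E
```

```text
clock: 27.45
tcp_pos: [514.8, 139.3, 179.1]
tool_rot: [0.661, 0.75, 0.001, 0.0]
wrist_force: [0.5, -0.1, -2.7]
opening: 0.159
[514.78589111 139.33578459 179.06372149]
[-167.65201989  -23.99362201    1.93246153]
[-344.01805407  -23.51790146   21.82129456]
```

```bash
python3 -m jog '[[-0.8,-0.1,0,0,0,0.01],[-2.6,-0.4,0,0,0,0.04],[-5,-0.7,0,0,0,0.08],[-7.5,-1.1,0,0,0,0.11],[-10,-1.4,0,0,0,0.14],[-12.4,-1.8,0,0,0,0.17],[-14.5,-2.1,0,0,0,0.19],[-16.1,-2.3,0,0,0,0.2],[-16.8,-2.4,0,0,0,0.21]]'; python3 - <<'E'
from h import *
s=manip.get_state();T=Rn.from_quat(s["tool_rot"]).as_matrix();print(s["tcp_pos"])
print(T.T@(np.array([534.6,-204.9,115])-s["tcp_pos"]),np.arctan2(T[1,1],T[0,1])+.293)
E
```

```text
clock: 28.58
tcp_pos: [512.1, -31.4, 178.9]
tool_rot: [0.737, 0.676, 0.001, 0.0]
wrist_force: [-0.4, 0.2, -2.6]
opening: 0.158
[512.08074681 -31.35948359 178.89959032]
[-171.03326024   37.22949181   63.78223951] 0.20731319835451628
```

```bash
python3 -m jog '[[-0.8,0.2,0,0,0,0.01],[-2.6,0.6,0.2,0,0,0.04],[-5,1.1,0.7,0,0,0.08],[-7.5,1.6,1.5,0,0,0.11],[-10,2.2,2.5,0,0,0.14],[-12.6,2.7,3.7,0,0,0.17],[-14.8,3.2,4.8,0,0,0.19],[-16.4,3.6,5.8,0,0,0.2],[-17.1,3.7,6.4,0,0,0.207],[-17.1,3.7,6.4,0,0,0.207]]'; python3 - <<'E'
from h import *
im=manip.snapshot("side");cv2.imwrite("pics/x25.png",cv2.resize(im[200:400,230:430,::-1],(600,600),interpolation=2))
s=manip.get_state();T=Rn.from_quat(s["tool_rot"]).as_matrix();print(s["tcp_pos"],s["wrist_force"])
print(T.T@(np.array([534.6,-204.9,60.5])-s["tcp_pos"]),np.arctan2(T[1,1],T[0,1])+.293,T[:,2])
E
```

```text
clock: 29.82
tcp_pos: [534.2, -204.7, 114.3]
tool_rot: [0.803, 0.596, 0.001, -0.001]
wrist_force: [0.6, -0.3, -2.0]
opening: 0.16
[ 534.43853984 -204.12637475  114.75701644] [ 0.09675211  1.2275361  -2.2607563 ]
[-0.77601721  0.35685499 54.25604897] 0.0010808739424210678 [ 7.93135287e-04  1.33183440e-03 -9.99998799e-01]
```

View pics/x25.png

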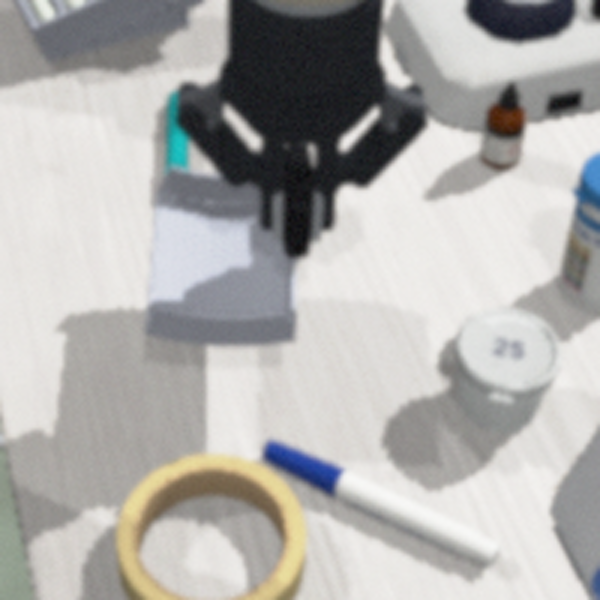

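The scoop is empty and level over its clear starting spot. The tape and marker lie well to the -y side. Lowering.

```bash
python3 -m jog '[[0,0,0.5,0,0,0],[0,0,1.5,0,0,0],[0,0,2.8,0,0,0],[0,0,3.9,0,0,0],[0,0,4.7,0,0,0],[0,0,5.1,0,0,0],[0,0,5.2,0,0,0],[0,0,5.2,0,0,0]]'; python3 -m jog '[[0,0,0.1,0,0,0],[0,0,0.1,0,0,0]]'; python3 -m jog '[[0,0,0.1,0,0,0],[0,0,0.1,0,0,0]]'
```

```text
clock: 30.88
tcp_pos: [534.7, -204.1, 63.0]
tool_rot: [0.802, 0.597, 0.001, -0.0]
wrist_force: [1.2, -0.6, -1.8]
opening: 0.152
clock: 31.12
tcp_pos: [534.8, -204.2, 62.2]
tool_rot: [0.802, 0.597, 0.001, 0.0]
wrist_force: [-0.4, -0.3, -2.4]
opening: 0.151
clock: 31.38
tcp_pos: [534.8, -204.2, 61.1]
tool_rot: [0.802, 0.597, 0.001, 0.0]
wrist_force: [-0.6, -0.6, -1.8]
opening: 0.158
```

```bash
python3 -m jog '[[0,0,0.06,0,0,0],[0,0,0.06,0,0,0]]'; python3 -m jog '[[0,0,0.05,0,0,0],[0,0,0.05,0,0,0]]'
```

```text
clock: 31.62
tcp_pos: [534.8, -204.1, 60.6]
tool_rot: [0.802, 0.597, 0.001, 0.0]
wrist_force: [-0.4, -0.3, -2.0]
opening: 0.154
clock: 31.88
tcp_pos: [534.9, -204.1, 60.4]
tool_rot: [0.802, 0.597, 0.001, 0.0]
wrist_force: [-2.0, -0.4, 5.2]
opening: 0.154
```

It touches down at the same height as it was picked up (60.4 mm). Releasing and rising.

```bash
python3 -m jog '[[0,0,0,0,0,0],[0,0,0,0,0,0],[0,0,0,0,0,0],[0,0,0,0,0,0],[0,0,0,0,0,0]]' 0.3; python3 -m jog '[[0,0,-0.5,0,0,0],[0,0,-2,0,0,0],[0,0,-4,0,0,0],[0,0,-7,0,0,0],[0,0,-11,0,0,0],[0,0,-14,0,0,0],[0,0,-14,0,0,0]]'; python3 - <<'E'
from h import *
im=manip.snapshot("side");cv2.imwrite("pics/side26.png",im[:,:,::-1]);cv2.imwrite("pics/x26.png",cv2.resize(im[140:400,210:430,::-1],(508,600),interpolation=2))
im=manip.snapshot("scene");cv2.imwrite("pics/s26.png",im[:,:,::-1]);cv2.imwrite("pics/y26.png",cv2.resize(im[190:370,210:470,::-1],(780,540),interpolation=2))
E
```

```text
clock: 32.5
tcp_pos: [534.9, -204.1, 60.4]
tool_rot: [0.802, 0.597, 0.001, 0.0]
wrist_force: [-0.4, 0.0, 0.0]
opening: 0.649
clock: 33.38
tcp_pos: [536.3, -204.6, 204.7]
tool_rot: [0.802, 0.597, 0.002, 0.003]
wrist_force: [-0.2, -0.2, 0.5]
opening: 0.648
```

View pics/x26.png

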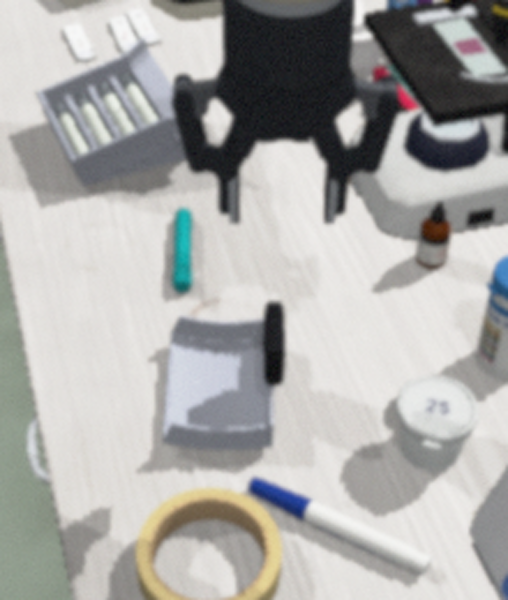

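View pics/y26.png

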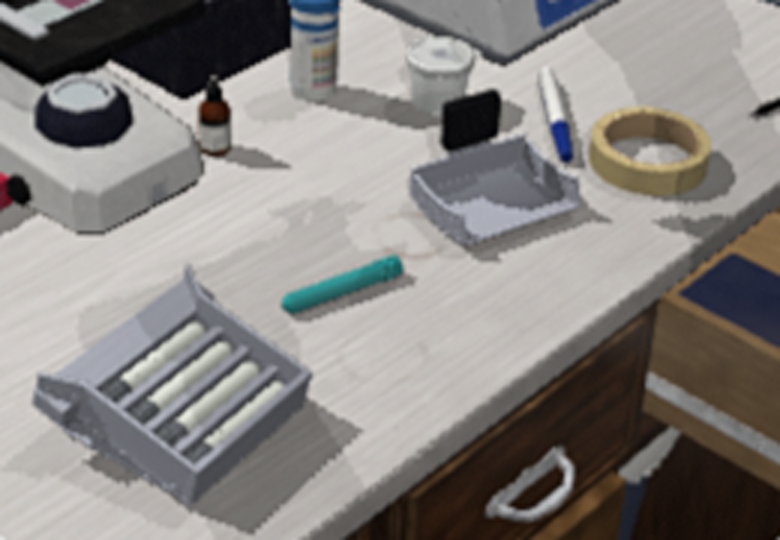

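The rack holds one tube in each groove. The empty scoop stands flat and released at (495,190) in the crop, and the tape, marker, cup and turquoise tube are unmoved. Handing in.

```bash
python3 -c "
from rig import manip
print(manip.sign_off(), manip.get_state()['clock'])"
```

```text
the job is handed in; nothing more can be done
the job is handed in; nothing more can be done
```

The four tubes are laid out, one in each groove of the rack. The empty scoop is flat on the bench and released, and the job is handed in. It took about 34 s; no verdict is reported.

- **How it went:** I took the scoop by its black grip and rested the lip about 5 mm over the landing edge. I then tipped it slowly about that edge to 25°, and the force on the rack stayed around 10 N, judged from the wrist sensor.
- **Tubes:** The first left at about 17°. The next two followed within about 0.6 s with no further tipping, closer together than I meant. The last left at about 25°, slightly past the expected range. They filled grooves 2, 3 and 4 first; the last one rolled over them into groove 1.
- **Scoop:** I put it back on its clear starting spot, about 340 mm from the rack.
- **Last checks:** The final scene and side pictures show one tube per groove, the scoop flat with the gripper well clear, and the tape roll, marker, cup and turquoise look-alike unmoved as far as the pictures show. The wrist force was about zero after release.
- **Disagreements:** The side camera read about 2–3 mm off in x, the same for rack and scoop, so I aligned the lip with the wrist camera. The grip's position along its width read up to about 13 mm off the scoop's middle in the close wrist view. I used the walls and tubes for the middle instead.

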